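# Load and lock the tube mixer

## Task

Load the tube mixer: lift its latch by the thumb lever and swing the retaining gate wide open, then put every tube carrier that is on the bench into a bay of its own, hooking its tongue under the keeper at a tilt and swinging it down until it lies flat and fully home. When all are in, swing the gate shut over them, let the latch drop fully into its catch, and let go; leave the other glassware and boxes on the bench where they stand, upright.

Things in the scene. Friction and masses are not known exactly. Their poses are not given: they have to be found in the camera images.
- gate (a joint): Angle of the retaining gate, rad: 0 shut (its bar lies over the -y ends of the three bays, along the mixer's x), 1.05 fully open; grows as its free end swings level, away from the bays (counter-clockwise from above). Bar 16 mm wide, 255 mm long, 19 to 29 mm above the deck: shut, it bars the way of carriers and lies 5 mm over the ends of seated ones. It stays where left (0.3 N to move).
- latch (a joint): Angle of the latch bar on the gate, rad: 0 down, grows as lifted, stop at 0.8. Let go, it falls to 0 by its weight (under 1 N at the thumb lever). Down with the gate shut, its end lies between the two cheeks of the catch and holds the gate; it clears them above 0.2 rad. The cheeks are plain: hold the bar above 0.25 rad until the gate is back at 0, then let it down.
- thumb_lever (a point): Centre of the black thumb lever on the latch bar: a crossbar 18 mm thick, 30 mm long along this frame's y (across the gate), on a thin upright stem, to be pinched at its ends from above and lifted. 117 mm above the bench when down. It swings about the latch axle, from which it lies 88 mm towards the free end and, when down, 35 mm up.
- latch_axle (a point): Level axle of the latch bar, carried on the gate 175 mm from the gate's hinge axis, 82 mm above the bench. Its y axis is the axle; x points to the gate's hinge.
- gate_hinge (a point): A point on the gate's upright hinge axis, at the mixer's far end, 75 mm above the bench; axes as the mixer's. The thumb lever is 263 mm from this axis when down.
- catch (a point): Fixed catch of the latch at the mixer's near end: middle of the tops of its two cheeks, 97 mm above the bench; the cheeks are 16 mm apart in y, 6 mm thick.
- keeper (a point): Edge of the keeper, a steel plate along the +y ends of all three bays: middle of its lower edge (at bay 2), 13 mm above the bay floor; axes as the mixer's. It is 6 mm thick and overhangs the bays from y=53 mm of the bay centre to the wall at y=68 mm. A level carrier is too long to drop in: the tongue goes under at a tilt of about 0.35 rad (-y end up), then that end is swung down.
- bay1 (a point): Bay 1 of the mixer, nearest the latch: centre of its floor, on the deck 45 mm above the bench. Axes are the mixer's: z up, +y to the keeper. A seated carrier lies flat on this floor, handle axis over this point within 3 mm, axes along these. 10 mm high ribs at x=-28 and +28 mm, sill 10 mm high at y=-62 mm.
- bay2 (a point): Bay 2 of the mixer, the middle one: centre of its floor, on the deck 45 mm above the bench. Axes are the mixer's: z up, +y to the keeper. A seated carrier lies flat on this floor, handle axis over this point within 3 mm, axes along these. 10 mm high ribs at x=-28 and +28 mm, sill 10 mm high at y=-62 mm.
- bay3 (a point): Bay 3 of the mixer, nearest the gate's hinge: centre of its floor, on the deck 45 mm above the bench. Axes are the mixer's: z up, +y to the keeper. A seated carrier lies flat on this floor, handle axis over this point within 3 mm, axes along these. 10 mm high ribs at x=-28 and +28 mm, sill 10 mm high at y=-62 mm.
- carrier1_mid (a point): Tube carrier 1, loose, may be absent: grey plate 126 x 50 mm (y, x) with four blue-capped vials and a grey upright handle; 110 mm high, 0.15-0.3 kg. Point on the handle's axis 55 mm above the flat underside; z up, +y towards its tongue. Handle 22 mm in x, 14 in y, free to grip 60 to 110 mm above the underside. Vials: within 30 mm in y, 56 mm high. All carriers are alike.
- carrier1_tongue (a point): Middle of the lower end edge of carrier 1's thin tongue, at y=+66 mm of the carrier's handle axis, on its underside; axes as the carrier's. The tongue is 5 mm thick, 44 mm wide, 20 mm long; behind it the plate is 14 mm thick and goes on to y=-60 mm.
- carrier2_mid (a point): Tube carrier 2, loose, may be absent: grey plate 126 x 50 mm (y, x) with four blue-capped vials and a grey upright handle; 110 mm high, 0.15-0.3 kg. Point on the handle's axis 55 mm above the flat underside; z up, +y towards its tongue. Handle 22 mm in x, 14 in y, free to grip 60 to 110 mm above the underside. Vials: within 30 mm in y, 56 mm high. All carriers are alike.
- carrier2_tongue (a point): Middle of the lower end edge of carrier 2's thin tongue, at y=+66 mm of the carrier's handle axis, on its underside; axes as the carrier's. The tongue is 5 mm thick, 44 mm wide, 20 mm long; behind it the plate is 14 mm thick and goes on to y=-60 mm.
- carrier3_mid (a point): Tube carrier 3, loose, may be absent: grey plate 126 x 50 mm (y, x) with four blue-capped vials and a grey upright handle; 110 mm high, 0.15-0.3 kg. Point on the handle's axis 55 mm above the flat underside; z up, +y towards its tongue. Handle 22 mm in x, 14 in y, free to grip 60 to 110 mm above the underside. Vials: within 30 mm in y, 56 mm high. All carriers are alike.
- carrier3_tongue (a point): Middle of the lower end edge of carrier 3's thin tongue, at y=+66 mm of the carrier's handle axis, on its underside; axes as the carrier's. The tongue is 5 mm thick, 44 mm wide, 20 mm long; behind it the plate is 14 mm thick and goes on to y=-60 mm.
- flask: A stoppered conical flask, 82 mm wide, 122 mm high, a bystander on the bench; origin at the centre of its underside.
- bottle: An amber bottle, 60 mm wide, 140 mm high, a bystander on the bench; origin at the centre of its underside.
- beaker: An empty beaker, 70 mm wide, 85 mm high, a bystander on the bench; origin at the centre of its underside.
- tipbox: A pipette-tip box with a white top, 120 x 85 x 62 mm, a bystander on the bench; origin at the centre of its underside.
- dishes: A stack of dishes, 90 mm wide, 42 mm high, a bystander on the bench; origin at the centre of its underside.

How it is judged:
By the outcome, as a careful person would: the job done as asked, in the order asked, and still so for the second after the job is handed in, with the robot touching nothing.
Of carrier1, carrier2, carrier3 only 2 to 3 are there at a start; the rules pass over those that are not, and their reading is None.
At some moment in a run one of carrier1, carrier2, carrier3 may be knocked a few centimetres aside while the robot is not near it.
Once in a run the grip may slacken for a moment while it holds something.
It also fails if it takes over 210 s, if anything falls off the work surface, if the arm or the gripper's body presses on something with over 40 N, if the wrist force passes 120 N, or if a joint passes its speed limit or range.

## Robot

A 6-joint arm with a two-finger parallel gripper is mounted at the origin on the work surface. World frame = base frame: x ahead of the robot, y to its left, z up, the work surface at z = 0. Lengths are in mm, angles in rad, forces in N, time in s.
With the tool pointing down it reaches from about 350 to 850 mm from the base axis. Payload 8.1 kg.
Tool frame: the origin (TCP) lies between the finger pads; the fingertips stand 11 mm ahead of it and the grasp point (between the pads) lies 8 mm behind it; z points along the fingers, y is the direction in which the jaws open and shut (so a half turn about z gives the same grasp; the last joint's range is limited). The gripper opens to 93 mm and grips with 3 to 60 N. Pads are 15 mm wide; open, the fingers measure 128 mm over their backs; the gripper's body (75 mm by 188 mm) begins 65 mm behind the grasp point.
Start: joints at [-1.274, 0.13, 1.488, -0, 1.523, -0.085], TCP at [223.575, -556.794, 229.635] pointing down, gripper open.
Joint ranges: [-2.96, 2.96], [-0.89, 2.26], [0.02, 2.5], [-1.34, 4.48], [0, 2.73], [-2.66, 2.66]. Speed limits (rad/s): [2.39, 2.39, 2.79, 3.14, 3.14, 3.14].

## Interface

Orientations are given as a unit quaternion [x, y, z, w].
In Python, from workcell import robot, viewer, job gives the robot as it stands.
- The arm moves only by the shell command python3 -m inch 'ROWS'. ROWS is JSON, a list of rows, each a list of 3 entries, a list of its own where there are three numbers: the opening, from 0 (shut) to 1 (fully open), then the shift along the tool's x, y, z in m, then the turn about the tool's z in degrees. A call has 1 to 10 rows; each row shifts and turns the commanded pose from where the row before left it, along the tool's axes as they then stand; what a row does not reach is not made up. A row lasts 1/12 s, in which the tool goes at most 41.7 mm and 7.16 degrees, less where a joint would pass 70% of its speed; a pose out of reach is approached as far as the arm can. A call is refused whole if a number of a shift passes 0.0417 or a number of a turn 7.16, either way. A call with a gripper value outside its range is refused whole. The fingers move at their own pace and stop on an object; the grip force is fixed at half the most. Time passes only in rows, so rows that do not move let the fingers close. It gives the time, the measured TCP pose, the force and the opening at its end, in the units of the state.
- robot.get_state(): the state, without advancing time (a new reading comes with each control period).
- viewer.capture(name): name is "scene" or "top" or "wrist"; returns a dict with "img" (480x640x3 uint8, red, green, blue), "mtx" (3x3 intrinsics, pixels), "k1" (the pictures are not rectified: a ray, as slopes to the right and down, at radius r is drawn at 1 + k1 r^2 times it, then the intrinsics apply), "rvec" (rotation vector, rad) and "tvec" (3), from world to camera coordinates, as OpenCV has them. Camera axes: x right, y down, z forward; pixel columns grow to the right and rows downward; lengths in mm; the calibration is good to about 2 mm. A picture is of the moment at which its call begins. There is no depth.
- job.job_done(): hands the job in, once; it reports no verdict.
The state is a dict: "clock": time; "joint_pos": joint angles; "dq": joint speeds; "effort": joint torques, N m; "eef_pos": TCP position; "tool_rot": TCP orientation; "contact_force": force on the tool from outside, world axes, zero at the start; "moment": the same for the moment, N m; "gripper_width": finger opening in mm.
Only numpy, scipy, OpenCV 4.12 (cv2) and the standard library are available. Lean on these libraries where they do the work, as an engineer would, in place of code of your own. Each camera call takes 0.05 s, during which the arm holds its last target. There are 200 camera calls.

## Working session

There is one attempt and no reset: what is moved stays moved. The work goes in short steps, Python scripts to look and compute and a shell command to move; the robot and the scene stay as the last step left them, time stands still between calls to the robot, and variables do not carry over. Pictures are saved under pics/ and viewed, about 12 in all and at most 16, crops included, and the job is handed in when it is done.

```bash
ls; mkdir -p pics; cat > h.py <<'E'
import numpy as np, cv2
from workcell import robot, viewer, job
def cap(n,f):
    c=viewer.capture(n); cv2.imwrite(f'pics/{f}.png',c['img'][:,:,::-1]); np.save(f'pics/{f}.npy',c,allow_pickle=True); return c
def load(f): return np.load(f'pics/{f}.npy',allow_pickle=True).item()
def ray(c,u,v):
    K=np.array(c['mtx']); k=c['k1'] if np.isscalar(c['k1']) else float(np.ravel(c['k1'])[0])
    n=cv2.undistortPoints(np.array([[[u,v]]],float),K,np.array([k,0,0,0.]))[0,0]
    R=cv2.Rodrigues(np.array(c['rvec'],float))[0]; t=np.array(c['tvec'],float).ravel()
    return -R.T@t, R.T@np.array([n[0],n[1],1])
def onz(c,u,v,z):
    o,d=ray(c,u,v); return o+d*(z-o[2])/d[2]
def two(c1,p1,c2,p2):
    o,d=ray(c1,*p1);q,e=ray(c2,*p2); d/=np.linalg.norm(d);e/=np.linalg.norm(e)
    s=np.linalg.lstsq(np.c_[d,-e],q-o,rcond=None)[0]; a=o+s[0]*d;b=q+s[1]*e
    return (a+b)/2,np.linalg.norm(a-b)
def proj(c,P):
    k=float(np.ravel(c['k1'])[0])
    return cv2.projectPoints(np.array(P,float).reshape(-1,3),np.array(c['rvec'],float),np.array(c['tvec'],float),np.array(c['mtx'],float),np.array([k,0,0,0.]))[0][:,0]
E
python3 - <<'E'
from h import *
for n in('scene','top','wrist'): 
    c=cap(n,n+'0'); print(n,ray(c,320,240),c['k1'])
print(robot.get_state())
E
```

```text
pics
scene (array([ 918.62422394,  448.35015317, 1136.54919459]), array([-0.34104051, -0.41759862, -0.84231816])) -0.09697673592343664
top (array([ 412.97872397,  -75.04011917, 1391.34211234]), array([ 0.05835863,  0.02077955, -0.99826696])) -0.08351446093040697
wrist (array([ 284.79250208, -531.11333815,  383.37722972]), array([-0.21400514, -0.09271873, -0.97246907])) -0.002629581517474929
{'clock': 0.15, 'joint_pos': array([-1.27437155e+00,  1.31013792e-01,  1.48901795e+00, -1.03010335e-05,
        1.52298406e+00, -8.53969691e-02]), 'dq': array([ 0.00030328, -0.00181453, -0.0022992 , -0.00047579, -0.00031902,
        0.00150586]), 'effort': array([ 1.16298841e-03, -5.60476720e+01, -4.92334342e+01,  7.69927888e-02,
        3.05122545e-02, -7.37871392e-05]), 'eef_pos': array([ 223.46419013, -556.3863567 ,  228.81894716]), 'tool_rot': array([ 9.81831506e-01,  1.89753493e-01, -8.00574407e-05, -7.07073740e-04]), 'contact_force': array([0.12024215, 0.05391485, 0.49765813]), 'moment': array([-0.05684417, -0.01381013, -0.02140224]), 'gripper_width': 92.73757008585638}
```

View pics/scene0.png

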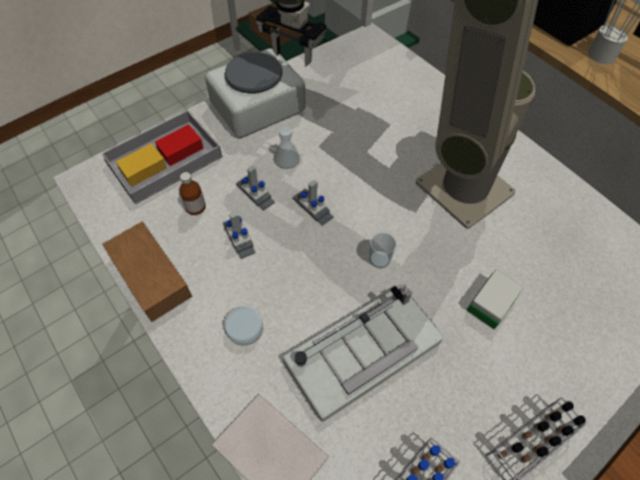

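View pics/top0.png

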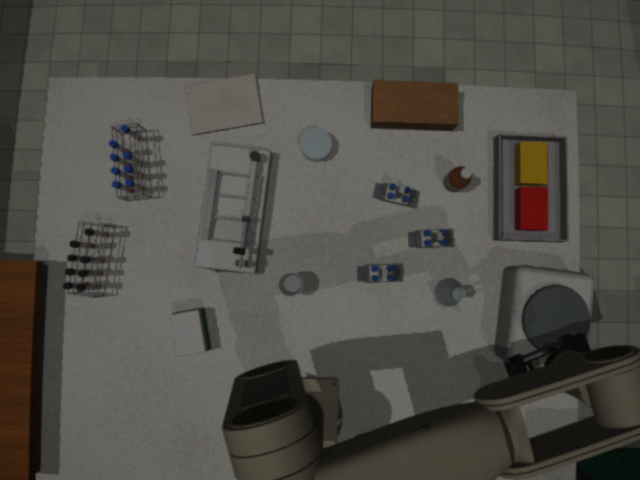

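```bash
python3 - <<'E'
from h import *
c=load('top0');i=c['img'][:,:,::-1]
a=cv2.resize(i[135:280,190:280],None,fx=4,fy=4,interpolation=cv2.INTER_CUBIC)
b=cv2.resize(i[170:290,350:460],None,fx=4,fy=4,interpolation=cv2.INTER_CUBIC)
o=np.zeros((580,800,3),np.uint8);o[:580,:360]=a;o[:480,360:800]=b
cv2.imwrite('pics/z1.png',cv2.convertScaleAbs(o,alpha=1.3))
s=load('scene0')['img'][:,:,::-1]
cv2.imwrite('pics/z2.png',cv2.resize(s[270:420,270:450],None,fx=4,fy=4,interpolation=cv2.INTER_CUBIC))
for u,v in((320,240),(200,200),(400,200)): print(onz(c,u,v,0))
# blue caps
for n in('top0','scene0'):
    c=load(n);h=cv2.cvtColor(c['img'],cv2.COLOR_RGB2HSV)
    m=cv2.inRange(h,(108,130,60),(130,255,255))
    k,_,st,ce=cv2.connectedComponentsWithStats(m)
    print(n,[(round(x,1),round(y,1),int(q[4])) for (x,y),q in zip(ce[1:],st[1:]) if q[4]>3])
E
```

```text
[494.31650316 -46.07846099   0.        ]
[599.11962721 303.44205757   0.        ]
[ 616.08212848 -271.66776468    0.        ]
top0 [(np.float64(123.7), np.float64(127.9), 28), (np.float64(112.1), np.float64(143.0), 30), (np.float64(125.7), np.float64(154.7), 30), (np.float64(113.1), np.float64(156.5), 27), (np.float64(126.8), np.float64(168.4), 32), (np.float64(114.2), np.float64(170.3), 27), (np.float64(128.3), np.float64(182.0), 34), (np.float64(115.3), np.float64(183.7), 30), (np.float64(392.0), np.float64(186.0), 21), (np.float64(407.2), np.float64(189.1), 8), (np.float64(390.1), np.float64(195.0), 22), (np.float64(405.2), np.float64(198.8), 25), (np.float64(426.8), np.float64(232.7), 23), (np.float64(442.8), np.float64(231.0), 10), (np.float64(427.5), np.float64(242.2), 24), (np.float64(442.8), np.float64(242.3), 19), (np.float64(389.2), np.float64(267.1), 17), (np.float64(374.0), np.float64(268.0), 21), (np.float64(374.5), np.float64(277.9), 24), (np.float64(390.0), np.float64(278.3), 18)]
scene0 [(np.float64(244.8), np.float64(180.0), 25), (np.float64(261.0), np.float64(184.0), 21), (np.float64(253.9), np.float64(188.4), 27), (np.float64(303.7), np.float64(194.1), 29), (np.float64(320.6), np.float64(198.6), 20), (np.float64(313.6), np.float64(203.0), 30), (np.float64(228.2), np.float64(223.2), 20), (np.float64(243.5), np.float64(231.2), 28), (np.float64(234.9), np.float64(234.5), 28), (np.float64(434.9), np.float64(449.9), 71), (np.float64(423.5), np.float64(464.2), 80), (np.float64(449.4), np.float64(462.6), 78), (np.float64(438.0), np.float64(476.2), 61), (np.float64(412.0), np.float64(477.0), 44)]
```

View pics/z1.png

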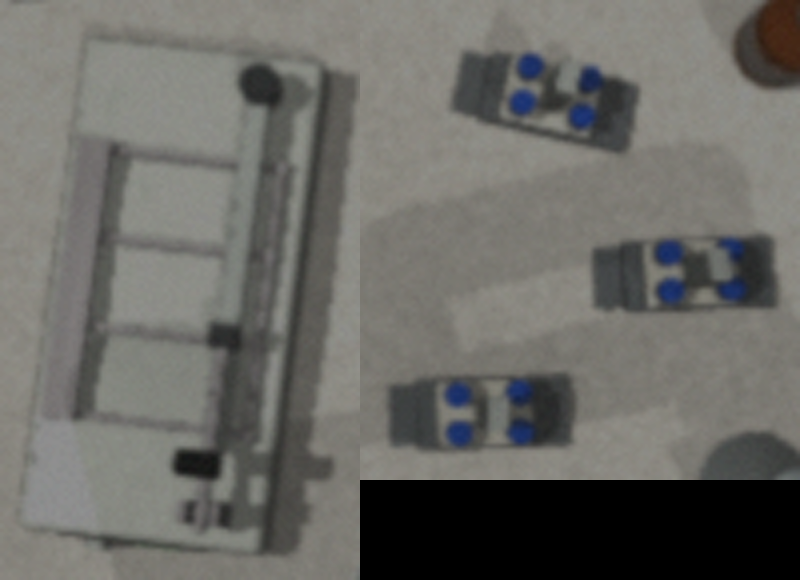

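View pics/z2.png

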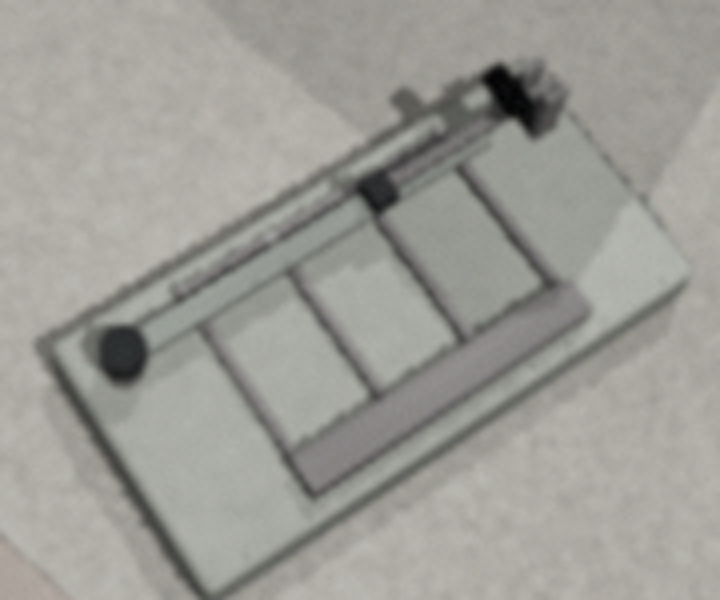

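```bash
python3 - <<'E'
from h import *
t=load('top0');s=load('scene0')
T=lambda x,y:(190+x/4,135+y/4); S=lambda x,y:(270+x/4,270+y/4)
for n,a,b in(('knob',(260,85),(122,352)),('axle',(225,335),(377,190)),('lever',(197,463),(507,90))):
    print(n,two(t,T(*a),s,S(*b)))
for n,p,z in(('axle',(225,335),92),('lever',(197,463),126),('catch',(207,513),97),('knob',(260,85),85)): print(n,onz(t,*T(*p),z))
print('ribs',[onz(t,*T(*p),55).round(1) for p in((118,153),(118,240),(105,328),(100,416),(232,170),(225,254),(205,425))])
print('deck',[onz(t,*T(*p),45).round(1) for p in((83,38),(322,62),(265,550),(22,527))])
print('keeper inner edge z64',[onz(t,*T(*p),64).round(1) for p in((107,140),(75,418))])
print('deck sc',[onz(s,*S(*p),45).round(1) for p in((212,598),(42,345),(690,275))])
print('keeper sc',[onz(s,*S(*p),64).round(1) for p in((290,450),(570,282),(315,495),(592,315))])
# caps -> carriers
for n,P in(('A',[(392,186),(407.2,189.1),(390.1,195),(405.2,198.8)]),('B',[(426.8,232.7),(442.8,231),(427.5,242.2),(442.8,242.3)]),('C',[(389.2,267.1),(374,268),(374.5,277.9),(390,278.3)])):
    W=np.array([onz(t,*p,55) for p in P]); print(n,W.mean(0).round(1),W.round(0)[:,:2].tolist())
E2=0
C=lambda x,y:(350+(x-360)/4,170+y/4)
for n,P in(('A',[(467,53),(452,108),(640,85),(627,152)]),('B',[(595,248),(595,308),(776,236),(776,307)]),('C',[(390,385),(390,445),(572,375),(572,446)])):
    a=np.array([onz(t,*C(*p),q) for p,q in zip(P,(5,5,14,14))]);tn=a[:2].mean(0);e=a[2:].mean(0);d=tn-e
    print(n,'tongue',tn.round(1),'end',e.round(1),'len',np.hypot(*d[:2]).round(1),'yaw of +y',np.degrees(np.arctan2(d[1],d[0])).round(1),'mid',(e+d*60/126).round(1))
E
```

```text
knob (array([715.37769789, 139.50366474,  66.30645101]), np.float64(1.5665235463304596))
axle (array([540.49289155, 154.57607735,  76.09750193]), np.float64(2.4117192153750344))
lever (array([452.21172074, 163.21717848, 112.30433441]), np.float64(2.506843510014461))
axle [539.7813383  150.94286685  92.        ]
lever [452.63577679 159.74669671 126.        ]
catch [420.67435644 157.08630925  97.        ]
knob [711.68547134 135.95831524  85.        ]
ribs [array([668.1, 237.7,  55. ]), array([607.2, 234.7,  55. ]), array([545.8, 240.8,  55. ]), array([485. , 241.4,  55. ]), array([658.2, 157.6,  55. ]), array([599.5, 159.8,  55. ]), array([481.1, 168.5,  55. ])]
deck [array([751.4, 269.2,  45. ]), array([738.4,  99.6,  45. ]), array([396.9, 125.3,  45. ]), array([407.1, 294.7,  45. ])]
keeper inner edge z64 [array([675.3, 243.7,  64. ]), array([482.6, 256.4,  64. ])]
deck sc [array([755.9, 275.2,  45. ]), array([744.8, 102.4,  45. ]), array([417.1, 303.1,  45. ])]
keeper sc [array([674.9, 241.3,  64. ]), array([484.4, 265.1,  64. ]), array([680. , 269.2,  64. ]), array([488.2, 287.7,  64. ])]
A [ 629.6 -259.7   55. ] [[646.0, -241.0], [639.0, -283.0], [621.0, -236.0], [612.0, -278.0]]
B [ 508.8 -362.2   55. ] [[520.0, -339.0], [526.0, -384.0], [494.0, -342.0], [495.0, -384.0]]
C [ 406.7 -218.6   55. ] [[423.0, -238.0], [419.0, -197.0], [392.0, -199.0], [392.0, -241.0]]
A tongue [ 641.6 -198.5    5. ] end [ 616.8 -322.1   14. ] len 126.0 yaw of +y 78.7 mid [ 628.6 -263.2    9.7]
B tongue [ 503.1 -298.1    5. ] end [ 511.  -425.3   14. ] len 127.5 yaw of +y 93.6 mid [ 507.2 -364.8    9.7]
C tongue [ 401.8 -155.     5. ] end [ 408.8 -282.3   14. ] len 127.5 yaw of +y 93.1 mid [ 405.5 -221.7    9.7]
```

```bash
cat >> h.py <<'E'
Q=np.radians(-4.6); U=np.array([np.cos(Q),np.sin(Q)]); V=np.array([-np.sin(Q),np.cos(Q)])
from scipy.spatial.transform import Rotation as Ro
def go(x,y,z,yaw=None):
    "print shift in tool axes (mm) to world x,y,z; turn deg so that tool x has world yaw"
    s=robot.get_state(); R=Ro.from_quat(s['tool_rot']).as_matrix()
    d=R.T@(np.array([x,y,z])-s['eef_pos']); w=np.degrees(np.arctan2(R[1,0],R[0,0]))
    print('tool d mm',d.round(1),'yaw',w.round(2),'turn',None if yaw is None else ((w-yaw+180)%360-180).round(2),'F',s['contact_force'].round(1),'w',round(s['gripper_width'],1),'t',s['clock'],'eef',s['eef_pos'].round(1))
E
python3 -m inch '[[1,[0,0,0],6.6],[1,[0,0,0],6.6],[1,[0,0,0],6.6],[1,[0,0,0],6.7],[1,[0.028,-0.028,0],0],[1,[0.028,-0.028,0],0],[1,[0.028,-0.028,0],0],[1,[0.028,-0.028,0],0],[1,[0.028,-0.028,0],0],[1,[0.028,-0.028,0],0]]'
python3 -m inch '[[1,[0,-0.037,0],0],[1,[0,-0.037,0],0],[1,[0,-0.037,0],0],[1,[0,-0.037,0],0],[1,[0,-0.037,0],0],[1,[0,-0.037,0],0],[1,[0,-0.037,0],0],[1,[0,-0.037,0],0],[1,[0,-0.037,0],0],[1,[0,-0.037,0],0]]'
python3 -c "
from h import *
go(452.5,160.5,200,-4.6)"
```

```text
clock: 0.98
eef_pos: [405.6, -401.3, 229.4]
tool_rot: [0.999, -0.041, -0.0, -0.0]
contact_force: [-0.6, -0.9, 0.3]
gripper_width: 93.1
clock: 1.82
eef_pos: [434.0, -32.3, 229.6]
tool_rot: [0.999, -0.04, 0.0, -0.0]
contact_force: [0.0, -0.7, 0.5]
gripper_width: 93.0
tool d mm [   2.8 -193.7   29.6] yaw -4.64 turn -0.04 F [ 0.  -0.7  0.5] w 93.0 t 1.8167 eef [434.  -32.3 229.6]
```

```bash

python3 -m inch '[[1,[0,-0.034,0],0],[1,[0,-0.034,0],0],[1,[0,-0.034,0],0],[1,[0,-0.034,0],0],[1,[0,-0.034,0],0],[1,[0.003,-0.023,0.015],0],[1,[0,0,0.015],0],[1,[0,0,0],0],[1,[0,0,0],0]]'
python3 - <<'E'
from h import *
go(452.5,160.5,120,-4.6)
c=cap('wrist','w1'); print(proj(c,[[452.5,160.5,126],[452.5,160.5,117],[420.7,157,97]]))
E
```

```text
clock: 2.57
eef_pos: [451.9, 157.9, 198.6]
tool_rot: [0.999, -0.04, -0.001, 0.001]
contact_force: [0.4, -0.7, 0.6]
gripper_width: 93.3
tool d mm [ 0.6 -2.7 78.6] yaw -4.58 turn 0.02 F [ 0.4 -0.7  0.6] w 93.3 t 2.5667 eef [451.9 157.9 198.6]
[[314.20150912 256.89745811]
 [314.28857734 253.05867478]
 [322.83345457 287.2613417 ]]
```

View pics/w1.png

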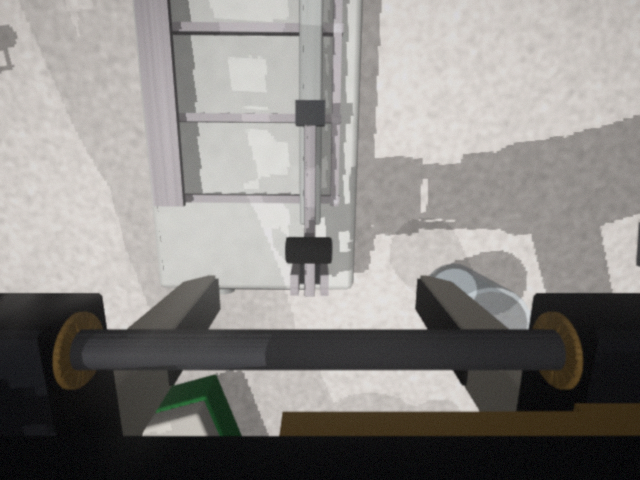

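```bash

python3 -m inch '[[1,[0.002,-0.005,0.02],0],[1,[0,0,0.02],0],[0.8,[0,0,0.02],0],[0.6,[0,0,0.018],0],[0.6,[0,0,0.010],0],[0.5,[0,0,0],0]]'
python3 -m inch '[[0,[0,0,0],0],[0,[0,0,0],0],[0,[0,0,0],0],[0,[0,0,0],0],[0,[0,0,0],0],[0,[0,0,0],0],[0,[0,0,0],0]]'
python3 -c "
from h import *
go(454,163,110,-4.6)"
```

```text
clock: 3.12
eef_pos: [454.3, 161.8, 110.1]
tool_rot: [0.999, -0.041, -0.001, 0.0]
contact_force: [-1.2, 0.0, -0.4]
gripper_width: 70.9
clock: 3.7
eef_pos: [455.6, 163.0, 112.1]
tool_rot: [0.999, -0.04, 0.0, -0.0]
contact_force: [0.1, -0.1, 1.1]
gripper_width: 29.6
tool d mm [-1.6  0.1  2.1] yaw -4.62 turn -0.02 F [ 0.1 -0.1  1.1] w 29.6 t 3.7 eef [455.6 163.  112.1]
```

```bash

python3 -m inch '[[0,[0.0039,0,-0.0086],0],[0,[0.0048,0,-0.0081],0],[0,[0.0055,0,-0.0077],0],[0,[0.0063,0,-0.0071],0],[0,[0.0035,0,-0.0033],0],[0,[0,0,0],0],[0,[0,0,0],0]]'
python3 -c "
from h import *
go(715,139,110,-4.6)"
```

```text
clock: 4.28
eef_pos: [479.7, 161.1, 147.2]
tool_rot: [0.999, -0.04, 0.0, -0.0]
contact_force: [-3.3, -1.0, 5.0]
gripper_width: 29.7
tool d mm [236.3   3.   37.3] yaw -4.63 turn -0.03 F [-3.3 -1.   5. ] w 29.7 t 4.2833 eef [479.7 161.1 147.2]
```

```bash

python3 -m inch '[[0,[0.0003,0.0125,0],-3],[0,[0.0003,0.0125,0],-3],[0,[0.0003,0.0125,0],-3],[0,[0.0003,0.0125,0],-3],[0,[0.0003,0.0125,0],-3],[0,[0.0003,0.0125,0],-3],[0,[0.0003,0.0125,0],-3],[0,[0.0003,0.0125,0],-3],[0,[0.0003,0.0125,0],-3],[0,[0.0003,0.0125,0],-3]]'
python3 -m inch '[[0,[0.0003,0.0125,0],-3],[0,[0.0003,0.0125,0],-3],[0,[0.0003,0.0125,0],-3],[0,[0.0003,0.0125,0],-3],[0,[0.0003,0.0125,0],-3],[0,[0.0003,0.0125,0],-3],[0,[0.0003,0.0125,0],-3],[0,[0.0003,0.0125,0],-3],[0,[0.0003,0.0125,0],-3],[0,[0,0,0],0]]'
python3 -c "
from h import *
go(715,139,110,-4.6)"
```

```text
clock: 5.12
eef_pos: [501.6, 38.5, 147.2]
tool_rot: [0.975, 0.221, 0.0, 0.0]
contact_force: [-2.8, 0.1, 3.6]
gripper_width: 29.8
clock: 5.95
eef_pos: [572.5, -49.1, 147.0]
tool_rot: [0.897, 0.442, 0.001, 0.001]
contact_force: [-3.3, -2.0, 5.0]
gripper_width: 29.4
tool d mm [236.   -1.6  37.1] yaw 52.48 turn 57.08 F [-3.3 -2.   5. ] w 29.4 t 5.95 eef [572.5 -49.1 147. ]
```

```bash

python3 -m inch '[[0,[0.0003,0.0125,0],-3],[0,[-0.0035,0,0.0033],0],[0,[-0.0063,0,0.0071],0],[0,[-0.0055,0,0.0077],0],[0,[-0.0048,0,0.0081],0],[0,[-0.0035,0,0.0075],0],[0,[0,0,0],0]]'
python3 -m inch '[[0.5,[0,0,0],0],[0.5,[0,0,0],0],[0.5,[0,0,0],0],[0.6,[0,0,-0.02],0],[1,[0,0,-0.03],0],[1,[0,0,-0.03],0],[1,[0,0,-0.03],0],[1,[0,0,0],0]]'
python3 - <<'E'
from h import *
c=cap('top','t1');go(715,139,110,-4.6)
E
```

```text
clock: 6.53
eef_pos: [567.3, -74.2, 112.4]
tool_rot: [0.886, 0.464, 0.0, -0.0]
contact_force: [-4.3, 3.3, 0.9]
gripper_width: 29.9
clock: 7.2
eef_pos: [571.1, -75.3, 230.2]
tool_rot: [0.886, 0.465, 0.004, 0.004]
contact_force: [1.1, 0.3, 0.9]
gripper_width: 75.2
tool d mm [258.1  -3.5 118. ] yaw 55.36 turn 59.96 F [-0.1 -1.5 -0.6] w 79.0 t 7.25 eef [570.3 -75.1 227.2]
```

View pics/t1.png

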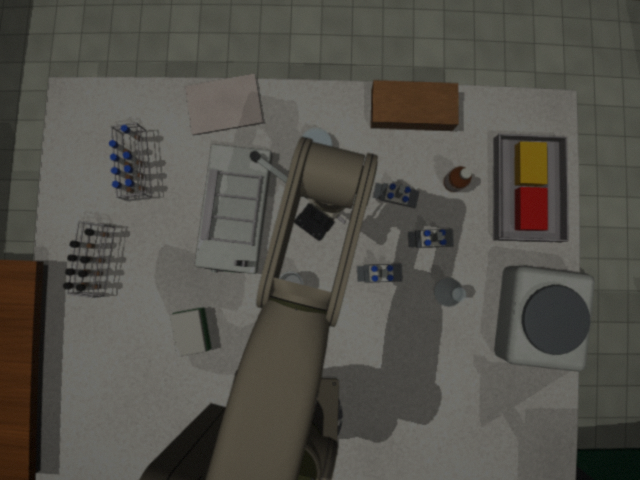

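```bash
python3 - <<'E'
from h import *
c=load('w1')
for n,p,z in(('rib',(250,197),55),('rib',(250,117),55),('rib',(250,28),55),('keep',(184,200),64),('keep',(177,100),64),('keep',(170,5),64),('lever',(309,250),117),('axle',(310,112),92),('catch',(310,283),97)):
    w=onz(c,*p,z)[:2]; print(n,w.round(1),'m',round(w@U,1),round(w@V,1))
i=c['img'][:,:,::-1]; cv2.imwrite('pics/z3.png',cv2.resize(i[0:300,130:370],None,fx=2,fy=2,interpolation=cv2.INTER_CUBIC))
E
```

```text
rib [485.6 209.6] m 467.2 247.8
rib [545.9 202.1] m 527.9 245.2
rib [606.4 194.6] m 588.8 242.6
keep [488.4 259.1] m 466.0 297.4
keep [561.  252.1] m 539.0 296.3
keep [622.3 246.5] m 600.6 295.6
lever [454.8 163.8] m 440.2 199.7
axle [542.4 156.1] m 528.1 199.1
catch [424.7 166. ] m 410.0 199.6
```

View pics/z3.png

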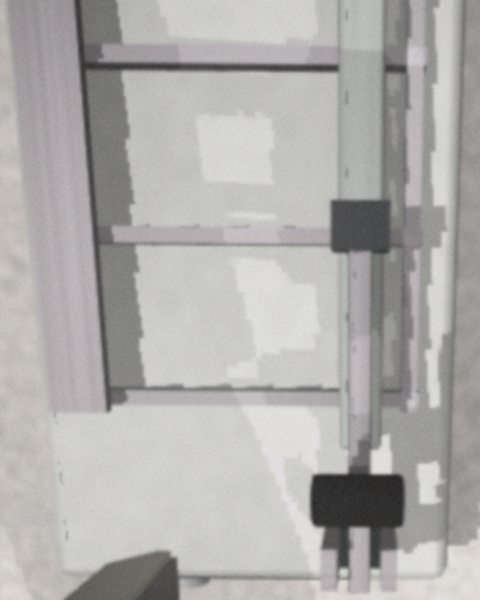

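```bash

python3 -m inch '[[1,[0,0,-0.01],-6.3],[1,[0,0,0],-6.3],[1,[0,0,0],-6.3],[1,[0,0,0],-6.3],[1,[0,0,0],-6.3],[1,[0,0,0],-6.2]]'
python3 -m inch '[[1,[-0.017,-0.0215,0],0],[1,[-0.017,-0.0215,0],0],[1,[-0.017,-0.0215,0],0],[1,[-0.017,-0.0215,0],0],[1,[-0.017,-0.0215,0],0],[1,[-0.017,-0.0215,0],0],[1,[-0.017,-0.0215,0],0],[1,[-0.017,-0.0215,0],0],[1,[0,0,0],0],[1,[0,0,0],0]]'
python3 - <<'E'
from h import *
go(406,-220,230,93.1)
c=cap('wrist','w2'); print(proj(c,[[406,-220,110],[406,-220,60]]))
E
```

```text
clock: 7.75
eef_pos: [567.2, -74.5, 231.0]
tool_rot: [0.686, 0.728, -0.001, -0.001]
contact_force: [-0.8, -0.7, 0.2]
gripper_width: 92.7
clock: 8.58
eef_pos: [402.4, -220.1, 231.7]
tool_rot: [0.689, 0.725, -0.0, -0.0]
contact_force: [0.5, -0.2, 0.8]
gripper_width: 92.7
tool d mm [-0.1  3.6  1.7] yaw 92.91 turn -0.19 F [ 0.5 -0.2  0.8] w 92.7 t 8.5833 eef [ 402.4 -220.1  231.7]
[[321.79485978 240.52326372]
 [321.15527221 227.3255369 ]]
```

View pics/w2.png

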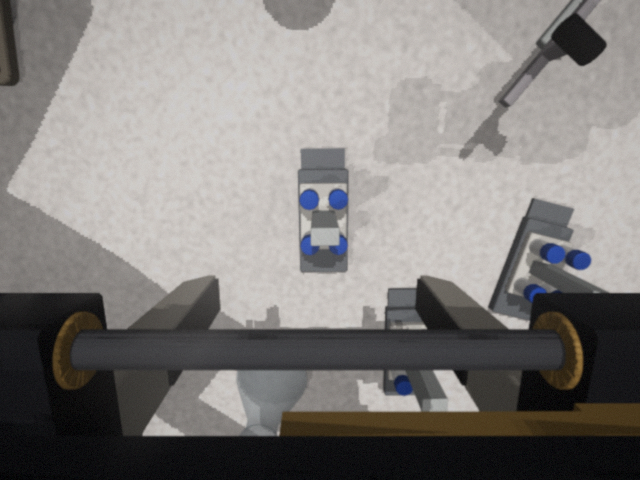

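```bash

python3 -m inch '[[0.8,[0.0032,0.0062,0.02],0],[0.7,[0,0,0.028],0],[0.6,[0,0,0.03],0],[0.6,[0,0,0.03],0],[0.6,[0,0,0.025],0],[0.6,[0,0,0.015],0],[0.6,[0,0,0.005],0],[0.6,[0,0,0],0]]'
python3 -m inch '[[0,[0,0,0],0],[0,[0,0,0],0],[0,[0,0,0],0],[0,[0,0,0],0],[0,[0,0,0],0],[0,[0,0,0],0],[0,[0,0,0],0]]'
python3 -c "
from h import *
go(408.4,-216.6,78,93)"
```

```text
clock: 9.3
eef_pos: [408.7, -214.4, 77.8]
tool_rot: [0.687, 0.726, -0.0, -0.002]
contact_force: [-0.7, 0.2, 0.1]
gripper_width: 56.1
clock: 9.88
eef_pos: [409.4, -216.2, 80.0]
tool_rot: [0.688, 0.726, -0.0, 0.0]
contact_force: [-0.6, -0.7, 0.4]
gripper_width: 22.0
tool d mm [-0.4 -1.   2. ] yaw 93.07 turn 0.07 F [-0.6 -0.7  0.4] w 22.0 t 9.8833 eef [ 409.4 -216.2   80. ]
```

```bash

python3 -m inch '[[0,[0,0,-0.01],0],[0,[0,0,-0.025],0],[0,[0,0,-0.03],0],[0,[0,0,-0.03],3.8],[0,[0,0,-0.03],3.8],[0,[0,0,-0.025],0],[0,[0,0,0],0]]'
python3 -m inch '[[0,[0.02,0.0036,0],0],[0,[0.034,0.0062,0],0],[0,[0.034,0.0062,0],0],[0,[0.034,0.0062,0],0],[0,[0.034,0.0062,0],0],[0,[0.034,0.0062,0],0],[0,[0.034,0.0062,0],0],[0,[0.034,0.0062,0],0],[0,[0.034,0.0062,0],0],[0,[0.034,0.0062,0],0]]'
python3 -m inch '[[0,[0.034,0.0062,0],0],[0,[0.02,0.0036,0],0],[0,[0.01,0.0035,0],0],[0,[0,0,0],0]]'
python3 - <<'E'
from h import *
p=497.5*U+200*V
go(*p,210,85.4)
c=cap('wrist','w3');cap('scene','s3')
E
```

```text
clock: 10.47
eef_pos: [411.6, -217.5, 236.6]
tool_rot: [0.735, 0.679, 0.001, 0.005]
contact_force: [1.3, -0.5, -1.2]
gripper_width: 22.1
clock: 11.3
eef_pos: [493.7, 106.0, 228.9]
tool_rot: [0.734, 0.679, -0.001, -0.0]
contact_force: [0.7, -1.2, -1.1]
gripper_width: 22.1
clock: 11.63
eef_pos: [512.3, 168.7, 228.8]
tool_rot: [0.734, 0.68, -0.001, -0.001]
contact_force: [0.2, -0.2, -1.2]
gripper_width: 21.8
tool d mm [-9.2  0.4 18.8] yaw 85.63 turn 0.23 F [ 0.2 -0.2 -1.2] w 21.8 t 11.6333 eef [512.3 168.7 228.8]
```

View pics/w3.png

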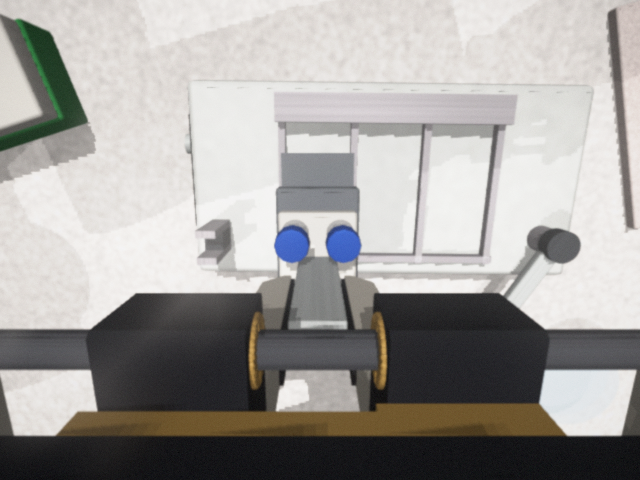

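```bash
python3 - <<'E'
from h import *
c=load('w3')
for n,p,z in(('rib0',(283,130),55),('rib1',(353,130),55),('rib1',(361,240),55),('rib2',(427,130),55),('rib2',(421,235),55),('rib3',(500,130),55),('rib3',(489,240),55),('keepL',(278,122),64),('keepR',(512,124),64),('sill',(450,259),55),('sillL',(372,259),55),('tongue tip',(282,154),152),('tongue tipR',(353,154),152)):
    w=onz(c,*p,z)[:2]; print(n,'m',round(w@U,1),round(w@V,1))
E
```

```text
rib0 m 467.8 292.1
rib1 m 526.8 292.3
rib1 m 536.6 197.1
rib2 m 589.1 292.6
rib2 m 590.4 202.0
rib3 m 650.6 292.9
rib3 m 652.2 197.6
keepL m 464.7 297.9
keepR m 655.6 297.2
sill m 618.5 179.6
sillL m 547.2 179.3
tongue tip m 475.6 273.5
tongue tipR m 518.4 273.7
```

```bash

python3 -m inch '[[0,[0.006,0.0015,0.02],0.2],[0,[0.006,0,0.03],0],[0,[0,0,0.02],0],[0,[0,0,0.012],0],[0,[0,0,0.008],0],[0,[0,0,0],0]]'
python3 -m inch '[[0,[0,0,0.002],0],[0,[0,0,0.002],0],[0,[0,0,0.002],0],[0,[0,0,0],0]]'
python3 -m inch '[[0,[0,0,0.001],0],[0,[0,0,0.001],0],[0,[0,0,0],0]]'
python3 - <<'E'
from h import *
go(*(498.5*U+221*V),131,85.4)
c=cap('wrist','w4');cap('scene','s4')
E
```

```text
clock: 12.23
eef_pos: [514.0, 177.6, 138.1]
tool_rot: [0.736, 0.677, -0.001, -0.001]
contact_force: [-1.0, -0.7, -1.7]
gripper_width: 22.0
clock: 12.57
eef_pos: [516.0, 179.0, 135.0]
tool_rot: [0.736, 0.677, 0.001, 0.001]
contact_force: [0.5, -0.6, 0.6]
gripper_width: 22.0
clock: 12.82
eef_pos: [516.2, 179.2, 134.9]
tool_rot: [0.736, 0.677, 0.001, 0.001]
contact_force: [-5.7, -1.8, 15.1]
gripper_width: 21.7
tool d mm [ 1.  -1.7  3.8] yaw 85.29 turn -0.11 F [-5.7 -1.8 15.1] w 21.7 t 12.8167 eef [516.2 179.2 134.9]
```

View pics/w4.png

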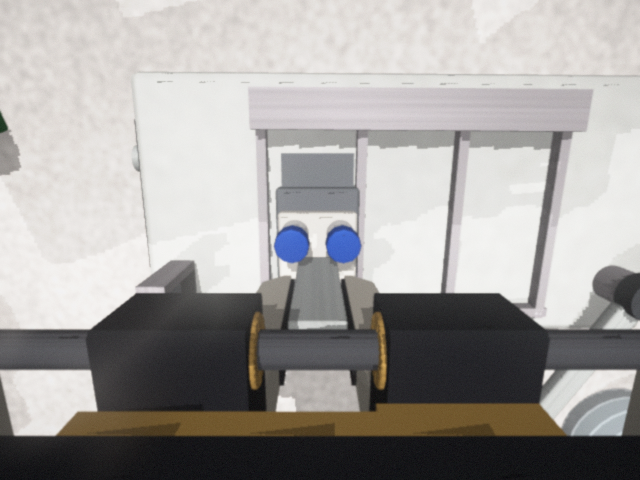

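```bash

python3 -m inch '[[0,[0,0,-0.005],0],[0,[0,0,-0.003],0],[0,[0,-0.003,0],0],[0,[0,0,0],0],[0,[0,0,0],0]]'
python3 - <<'E'
from h import *
go(*(498.5*U+221*V),131,85.4)
c=cap('wrist','w5')
g=cv2.cvtColor(c['img'],cv2.COLOR_RGB2GRAY).astype(int)
for y in(150,170,210):print(y,g[y,250:375:2].tolist())
E
```

```text
clock: 13.33
eef_pos: [511.6, 179.1, 139.3]
tool_rot: [0.736, 0.677, -0.0, -0.0]
contact_force: [0.5, 0.3, -1.8]
gripper_width: 21.6
tool d mm [1.4 2.9 8.3] yaw 85.28 turn -0.12 F [ 0.5  0.3 -1.8] w 21.6 t 13.3333 eef [511.6 179.1 139.3]
150 [236, 236, 236, 236, 235, 236, 236, 228, 205, 205, 203, 202, 162, 175, 234, 235, 235, 235, 235, 235, 235, 236, 233, 235, 235, 236, 234, 234, 234, 233, 233, 233, 233, 233, 232, 233, 234, 232, 233, 233, 232, 230, 231, 231, 230, 231, 231, 230, 230, 231, 231, 229, 230, 229, 229, 230, 202, 141, 200, 201, 201, 202, 218]
170 [238, 238, 236, 236, 237, 236, 235, 233, 208, 204, 203, 202, 182, 143, 215, 227, 158, 143, 143, 145, 144, 143, 141, 138, 142, 142, 141, 140, 142, 139, 142, 139, 138, 141, 139, 141, 139, 136, 138, 140, 140, 137, 139, 139, 141, 140, 138, 139, 139, 136, 138, 143, 211, 233, 233, 232, 155, 169, 198, 198, 198, 204, 228]
210 [234, 235, 235, 234, 235, 234, 234, 234, 224, 203, 201, 199, 199, 130, 134, 141, 151, 152, 152, 148, 149, 149, 147, 148, 148, 148, 147, 147, 149, 149, 149, 147, 150, 147, 148, 148, 145, 145, 148, 144, 146, 148, 146, 148, 145, 145, 147, 146, 145, 146, 147, 147, 143, 133, 139, 196, 147, 198, 198, 199, 201, 227, 231]
```

```bash

python3 -m inch '[[0,[0,0.0005,0.003],0],[0,[0,0,0.002],0],[0,[0,0,0.001],0],[0,[0,0,0],0]]'
python3 -m inch '[[0,[0,0,0.001],0],[0,[0,0,0.001],0],[0,[0,0,0.001],0],[0,[0,0,0],0]]'
python3 - <<'E'
from h import *
go(*(496*U+221*V),131,85.4); print(robot.get_state()['moment'])
c=cap('wrist','w6')
E
```

```text
clock: 13.72
eef_pos: [512.8, 179.4, 134.7]
tool_rot: [0.736, 0.677, 0.0, 0.0]
contact_force: [-3.4, 0.7, 7.7]
gripper_width: 22.2
clock: 14.05
eef_pos: [513.5, 180.9, 133.6]
tool_rot: [0.736, 0.678, 0.002, -0.0]
contact_force: [-6.6, 5.6, 17.7]
gripper_width: 21.8
tool d mm [-0.5 -1.3  2.6] yaw 85.3 turn -0.1 F [-6.6  5.6 17.7] w 21.8 t 14.05 eef [513.5 180.9 133.6]
[ 0.58637324  1.58898246 -0.15248058]
```

```bash

python3 -m inch '[[0.4,[0,0,0],0],[0.4,[0,0,0],0],[0.4,[0,0,0],0],[0.4,[0,0,0],0]]'
python3 - <<'E'
from h import *
go(*(496*U+221*V),131,85.4)
c=cap('wrist','w7')
i=c['img'][:,:,::-1][60:340,200:420]; i=cv2.resize(i,None,fx=2,fy=2)
s=cap('scene','s7')['img'][:,:,::-1]; j=cv2.resize(s[230:430,330:460],None,fx=2.8,fy=2.8)[:560]
cv2.imwrite('pics/z7.png',np.hstack([i,j]))
E
```

```text
clock: 14.43
eef_pos: [512.3, 178.9, 130.2]
tool_rot: [0.736, 0.677, -0.0, -0.0]
contact_force: [-0.0, 0.3, 0.7]
gripper_width: 36.8
tool d mm [ 1.6 -0.3 -0.8] yaw 85.27 turn -0.13 F [-0.   0.3  0.7] w 36.8 t 14.4333 eef [512.3 178.9 130.2]
```

View pics/z7.png

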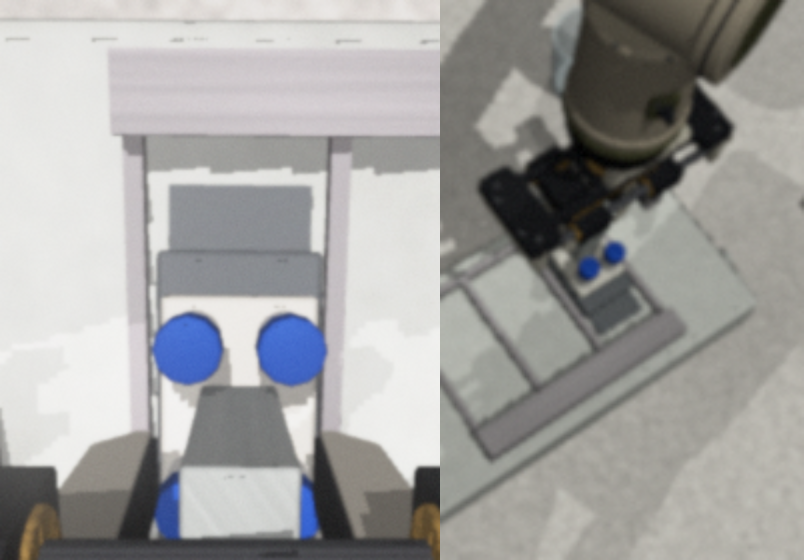

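```bash

python3 -m inch '[[0,[0,0,0],0],[0,[0,0,0],0],[0,[0,0,0],0],[0,[0,0,0],0],[0,[0.003,0,0],0],[0,[0.004,0,0],0],[0,[0.004,0,0],0],[0,[0,0,0],0]]'
python3 - <<'E'
from h import *
c=load('w7');w=onz(c,320,152.5,48)[:2];print('tip before',w@U,w@V)
go(*(496*U+243*V),131,85.4)
c=cap('wrist','w8')
E
```

```text
clock: 15.2
eef_pos: [513.3, 191.0, 130.6]
tool_rot: [0.735, 0.678, 0.0, -0.0]
contact_force: [1.4, -0.3, -2.6]
gripper_width: 21.6
tip before 498.22018889272186 284.58317115125806
tool d mm [11.5 -0.3 -0.4] yaw 85.31 turn -0.09 F [ 1.4 -0.3 -2.6] w 21.6 t 15.2 eef [513.3 191.  130.6]
```

```bash

python3 -m inch '[[0,[0.004,0,0],0],[0,[0.004,0,0],0],[0,[0.0025,0,0],0],[0,[0.0015,0,0],0],[0,[0,0,0],0]]'
python3 - <<'E'
from h import *
go(*(496*U+243*V),125,85.4)
c=cap('wrist','w9');g=c['img'][:,:,::-1][60:340,200:420];cv2.imwrite('pics/z9.png',cv2.resize(g,None,fx=2,fy=2))
E
```

```text
clock: 15.67
eef_pos: [514.3, 202.4, 130.6]
tool_rot: [0.736, 0.678, -0.0, -0.0]
contact_force: [-0.3, 0.3, -1.6]
gripper_width: 21.4
tool d mm [-0.  -0.4  5.6] yaw 85.3 turn -0.1 F [-0.3  0.3 -1.6] w 21.4 t 15.6667 eef [514.3 202.4 130.6]
```

View pics/z9.png

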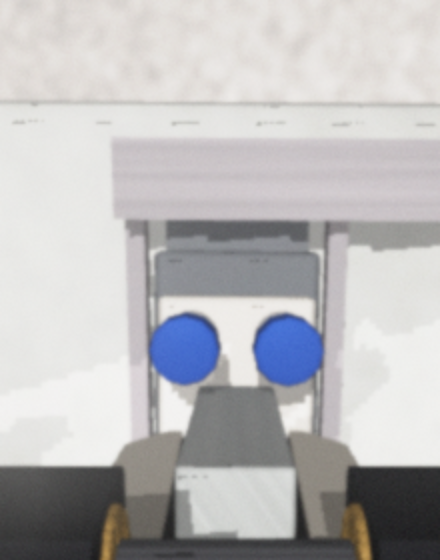

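```bash

python3 -m inch '[[0,[0.001,0,0.001],0],[0,[0.001,0,0.001],0],[0,[0,0,0.001],0],[0,[0,0,0.001],0],[0,[0,0,0],0]]'
python3 - <<'E'
from h import *
go(*(496*U+243*V),125,85.4)
E
```

```text
clock: 16.13
eef_pos: [516.5, 203.1, 129.9]
tool_rot: [0.736, 0.677, 0.001, 0.002]
contact_force: [-2.9, -7.4, 15.1]
gripper_width: 21.4
tool d mm [-0.9 -2.6  4.9] yaw 85.24 turn -0.16 F [-2.9 -7.4 15.1] w 21.4 t 16.1333 eef [516.5 203.1 129.9]
```

```bash

python3 -m inch '[[0.4,[0,0,-0.001],0],[0.4,[0,0,0],0],[0.4,[0,0,0],0],[0.4,[0,0,0],0],[0.4,[0,0,0],0]]'
python3 - <<'E'
from h import *
go(*(496*U+243*V),125,85.4)
c=cap('wrist','w10')
for f in('w9','w10'):
    c=load(f);h=cv2.cvtColor(c['img'],cv2.COLOR_RGB2HSV)
    m=cv2.inRange(h,(108,130,60),(130,255,255));k,_,st,ce=cv2.connectedComponentsWithStats(m)
    print(f,[(x.round(1),y.round(1),q[2],q[4], (onz(c,x,y,101)[:2]@np.c_[U,V]).round(1)) for (x,y),q in zip(ce[1:],st[1:]) if q[4]>60])
s=cap('scene','s10')['img'][:,:,::-1]; cv2.imwrite('pics/z10.png',np.hstack([cv2.resize(c['img'][60:340,200:420][:,:,::-1],None,fx=2,fy=2),cv2.resize(s[230:430,330:460],None,fx=2.8,fy=2.8)[:560]]))
E
```

```text
clock: 16.55
eef_pos: [514.3, 204.0, 127.3]
tool_rot: [0.736, 0.677, -0.0, -0.0]
contact_force: [0.8, -0.0, -0.6]
gripper_width: 36.9
tool d mm [-1.6 -0.3  2.3] yaw 85.28 turn -0.12 F [ 0.8 -0.  -0.6] w 36.9 t 16.55 eef [514.3 204.  127.3]
w9 [(np.float64(291.9), np.float64(234.2), np.int32(34), np.int32(896), array([483.8, 268.5])), (np.float64(343.7), np.float64(234.6), np.int32(34), np.int32(907), array([509.9, 268.2]))]
w10 [(np.float64(295.9), np.float64(242.0), np.int32(34), np.int32(915), array([485.8, 266.9])), (np.float64(346.6), np.float64(241.9), np.int32(33), np.int32(932), array([511. , 266.9])), (np.float64(288.2), np.float64(315.5), np.int32(14), np.int32(282), array([481.1, 227.2])), (np.float64(354.8), np.float64(316.1), np.int32(11), np.int32(185), array([516. , 226.8]))]
```

View pics/z10.png

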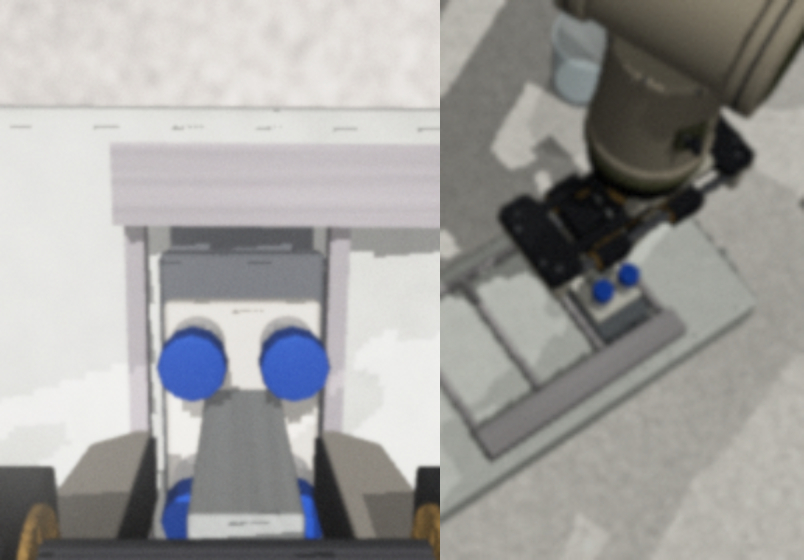

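```bash

python3 -m inch '[[0.4,[0,0,-0.02],0],[0.4,[0,0,-0.02],0],[0.3,[0,0,-0.015],0],[0,[-0.002,0.001,0],0],[0,[0,0,0],0],[0,[0,0,0],0],[0,[0,0,0],0],[0,[0,0,0.004],0],[0,[0,0,0.004],0],[0,[0,0,0],0]]'
python3 -m inch '[[0,[0,0,0.003],0],[0,[0,0,0.003],0],[0,[0,0,0.002],0],[0,[0,0,0],0]]'
python3 -c "
from h import *
go(*(496*U+243*V),166,85.4)"
```

```text
clock: 17.48
eef_pos: [514.4, 201.7, 172.7]
tool_rot: [0.736, 0.677, -0.001, -0.001]
contact_force: [-0.3, -0.6, -0.3]
gripper_width: 0.1
clock: 17.82
eef_pos: [515.4, 201.9, 166.6]
tool_rot: [0.736, 0.677, 0.0, 0.0]
contact_force: [-0.3, 0.8, 0.5]
gripper_width: 0.5
tool d mm [ 0.4 -1.6  0.6] yaw 85.28 turn -0.12 F [-0.3  0.8  0.5] w 0.5 t 17.8167 eef [515.4 201.9 166.6]
```

```bash

python3 -m inch '[[0,[0,0,0.002],0],[0,[0,0,0.002],0],[0,[0,0,0],0]]'
python3 -c "
from h import *
go(*(496*U+243*V),166,85.4)"
```

```text
clock: 18.07
eef_pos: [517.3, 202.0, 166.5]
tool_rot: [0.736, 0.677, 0.002, 0.002]
contact_force: [-4.8, -3.3, 20.6]
gripper_width: 0.6
tool d mm [ 0.2 -3.4  0.5] yaw 85.27 turn -0.13 F [-4.8 -3.3 20.6] w 0.6 t 18.0667 eef [517.3 202.  166.5]
```

```bash

python3 -m inch '[[0,[0,0,-0.02],0],[0.5,[0,0,-0.03],0],[1,[0,0,-0.028],0],[1,[-0.02,0.007,0],0],[1,[-0.036,0.0121,0],0],[1,[-0.036,0.0121,0],0],[1,[-0.036,0.0121,0],0],[1,[-0.036,0.0121,0],0],[1,[-0.036,0.0121,0],0],[1,[-0.036,0.0121,0],0]]'
python3 -m inch '[[1,[-0.036,0.0121,0],0],[1,[-0.036,0.0121,0],0],[1,[-0.036,0.0121,0],0],[1,[-0.036,0.0121,0],0],[1,[-0.036,0.0121,0],0],[1,[-0.036,0.0121,0],0],[1,[0,0,0],6.6],[1,[0,0,0],0],[1,[0,0,0],0]]'
python3 - <<'E'
from h import *
go(629,-261,230,78.7)
c=cap('wrist','w11'); print(proj(c,[[629,-261,110],[629,-261,60]]))
h=cv2.cvtColor(c['img'],cv2.COLOR_RGB2HSV)
m=cv2.inRange(h,(108,130,60),(130,255,255));k,_,st,ce=cv2.connectedComponentsWithStats(m)
print([(x.round(1),y.round(1),q[2],q[4], onz(c,x,y,56)[:2].round(1)) for (x,y),q in zip(ce[1:],st[1:]) if q[4]>60])
E
```

```text
clock: 18.9
eef_pos: [575.4, -41.6, 240.8]
tool_rot: [0.736, 0.677, 0.0, 0.0]
contact_force: [0.6, -0.1, 0.2]
gripper_width: 56.1
clock: 19.65
eef_pos: [629.7, -261.0, 240.1]
tool_rot: [0.773, 0.635, 0.0, -0.001]
contact_force: [0.7, 0.0, -0.1]
gripper_width: 92.8
tool d mm [-0.1 -0.7 10.1] yaw 78.78 turn 0.08 F [ 0.7  0.  -0.1] w 92.8 t 19.65 eef [ 629.7 -261.   240.1]
[[316.43709126 238.08508086]
 [316.57474731 225.56444323]]
[(np.float64(304.5), np.float64(198.2), np.int32(18), np.int32(255), array([ 623.1, -234.8])), (np.float64(333.0), np.float64(198.2), np.int32(17), np.int32(252), array([ 648.4, -239.9])), (np.float64(303.4), np.float64(244.4), np.int32(16), np.int32(174), array([ 613.2, -276.9])), (np.float64(334.4), np.float64(244.4), np.int32(17), np.int32(157), array([ 641.7, -282.6])), (np.float64(225.3), np.float64(320.6), np.int32(16), np.int32(201), array([ 522.2, -337.8]))]
```

View pics/w11.png

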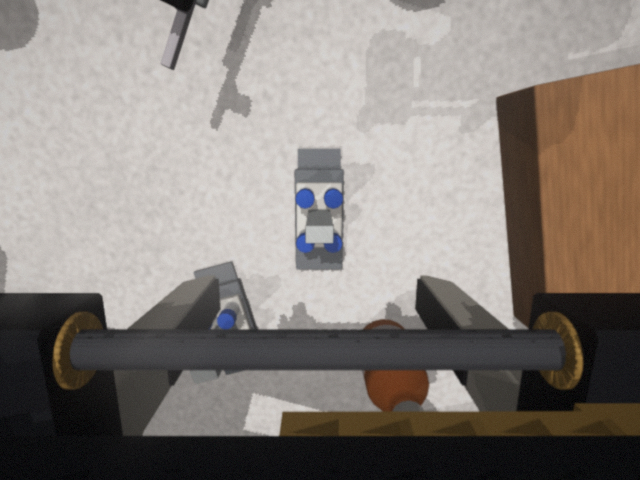

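```bash

python3 -m inch '[[0.8,[0.0036,0.0023,0.02],0],[0.7,[0,0,0.028],0],[0.6,[0,0,0.03],0],[0.6,[0,0,0.03],0],[0.6,[0,0,0.03],0],[0.6,[0,0,0.018],0],[0.6,[0,0,0.005],0],[0.6,[0,0,0],0]]'
python3 -m inch '[[0,[0,0,0],0],[0,[0,0,0],0],[0,[0,0,0],0],[0,[0,0,0],0],[0,[0,0,0],0],[0,[0,0,0],0],[0,[0,0,0],0]]'
python3 -c "
from h import *
go(629,-261,78,78.7)"
```

```text
clock: 20.37
eef_pos: [631.8, -256.0, 78.1]
tool_rot: [0.772, 0.635, -0.001, -0.002]
contact_force: [-0.1, -0.1, -0.3]
gripper_width: 55.8
clock: 20.95
eef_pos: [633.0, -258.3, 80.3]
tool_rot: [0.773, 0.634, 0.0, 0.0]
contact_force: [-1.8, 0.0, 3.6]
gripper_width: 22.3
tool d mm [-3.5 -3.4  2.3] yaw 78.67 turn -0.03 F [-1.8  0.   3.6] w 22.3 t 20.95 eef [ 633.  -258.3   80.3]
```

```bash

python3 -m inch '[[0,[0,0,-0.01],0],[0,[0,0,-0.025],0],[0,[0,0,-0.03],0],[0,[0,0,-0.03],-3.3],[0,[0,0,-0.03],-3.3],[0,[0,0,-0.03],0],[0,[0,0,-0.01],0],[0,[0.02,-0.0016,0],0],[0,[0.034,-0.0028,0],0],[0,[0.034,-0.0028,0],0]]'
python3 -m inch '[[0,[0.034,-0.0028,0],0],[0,[0.034,-0.0028,0],0],[0,[0.034,-0.0028,0],0],[0,[0.034,-0.0028,0],0],[0,[0.034,-0.0028,0],0],[0,[0.034,-0.0028,0],0],[0,[0.034,-0.0028,0],0],[0,[0.034,-0.0028,0],0],[0,[0.034,-0.0028,0],0],[0,[0.015,-0.001,0],0]]'
python3 -m inch '[[0,[0,0,0],0],[0,[0,0,0],0]]'
python3 -c "
from h import *
go(*(617.5*U+221*V),142,85.3)"
```

```text
clock: 21.78
eef_pos: [632.2, -169.6, 243.6]
tool_rot: [0.737, 0.676, -0.0, -0.001]
contact_force: [0.9, 0.8, -2.7]
gripper_width: 21.9
clock: 22.62
eef_pos: [632.0, 156.7, 243.3]
tool_rot: [0.735, 0.678, -0.0, -0.001]
contact_force: [0.3, 0.5, -2.6]
gripper_width: 21.8
clock: 22.78
eef_pos: [632.7, 152.9, 243.5]
tool_rot: [0.735, 0.678, -0.001, -0.0]
contact_force: [-0.1, 0.3, -2.5]
gripper_width: 21.9
tool d mm [ 17.9  -0.7 101.5] yaw 85.37 turn 0.07 F [-0.1  0.3 -2.5] w 21.9 t 22.7833 eef [632.7 152.9 243.5]
```

```bash

python3 -m inch '[[0,[0.009,-0.0007,0.02],0],[0,[0.009,0,0.03],0],[0,[0,0,0.03],0],[0,[0,0,0.015],0],[0,[0,0,0.006],0],[0,[0,0,0],0],[0,[0,0,0],0]]'
cat >> h.py <<'E'
def prof(f,rows):
    "dark edges along image rows, to see ribs, tongue and plate"
    c=load(f);g=cv2.GaussianBlur(cv2.cvtColor(c['img'],cv2.COLOR_RGB2GRAY),(3,3),0).astype(int)
    for y in rows:
        d=g[y,2:]-g[y,:-2]; e=[(x+1,int(d[x])) for x in range(220,430) if abs(d[x])>=18 and abs(d[x])==max(abs(d[x-2:x+3]))]
        print(y,e)
def caps(f,z):
    c=load(f);m=cv2.inRange(cv2.cvtColor(c['img'],cv2.COLOR_RGB2HSV),(108,130,60),(130,255,255));k,_,st,ce=cv2.connectedComponentsWithStats(m)
    print(f,[(x.round(1),y.round(1),int(q[4]),(onz(c,x,y,z)[:2]@np.c_[U,V]).round(1).tolist()) for (x,y),q in zip(ce[1:],st[1:]) if q[4]>60])
E
python3 - <<'E'
from h import *
go(*(617.5*U+221*V),142,85.3)
cap('wrist','w12'); prof('w5',(145,170,205)); prof('w12',(145,150,170,205)); caps('w5',125);caps('w12',125)
c=load('w12');g=cv2.cvtColor(c['img'],cv2.COLOR_RGB2GRAY); print(g[100:200:3,318].tolist())
E
```

```text
clock: 23.37
eef_pos: [634.6, 169.2, 144.5]
tool_rot: [0.736, 0.677, 0.0, 0.0]
contact_force: [-0.6, 0.1, -2.3]
gripper_width: 21.9
tool d mm [ 1.4 -1.5  2.5] yaw 85.19 turn -0.11 F [-0.6  0.1 -2.3] w 21.9 t 23.3667 eef [634.6 169.2 144.5]
145 [(265, -21), (274, -45), (277, 27), (307, -40), (346, -34), (365, 50), (385, -33), (386, -33), (417, 18), (422, -34)]
170 [(265, -19), (274, -44), (277, 57), (281, -56), (353, 56), (361, -62), (373, 20)]
205 [(266, -20), (275, -50), (358, 39), (363, 38), (371, 20)]
145 [(232, -19), (275, -46), (346, -19), (365, 49), (375, 27), (376, 27)]
150 [(275, -35), (278, 53), (362, -62), (365, 40)]
170 [(267, -18), (276, -47), (279, 34), (282, -28), (353, 55), (361, -58), (373, 19)]
205 [(275, -51), (358, 41), (363, 39), (371, 20)]
w5 [(np.float64(291.6), np.float64(244.1), 927, [483.7, 243.8]), (np.float64(342.9), np.float64(244.0), 953, [507.7, 243.8])]
w12 [(np.float64(117.0), np.float64(190.2), 934, [526.3, 268.6]), (np.float64(66.1), np.float64(190.9), 725, [502.7, 268.4]), (np.float64(291.6), np.float64(244.1), 929, [606.8, 242.5]), (np.float64(342.9), np.float64(244.1), 952, [631.4, 242.5]), (np.float64(125.6), np.float64(264.8), 760, [525.7, 232.5]), (np.float64(83.6), np.float64(266.9), 650, [505.1, 231.5])]
[201, 205, 202, 207, 208, 205, 204, 205, 205, 199, 187, 161, 157, 157, 156, 156, 198, 227, 137, 140, 137, 138, 139, 137, 131, 138, 139, 138, 136, 105, 134, 134, 135, 136]
```

```bash

python3 -m inch '[[0,[0.0005,0,0.004],0],[0,[0,0,0.003],0],[0,[0,0,0.002],0],[0,[0,0,0.002],0],[0,[0,0,0.001],0],[0,[0,0,0],0]]'
python3 -m inch '[[0,[0,0,0.001],0],[0,[0,0,0.001],0],[0,[0,0,0],0]]'
python3 -c "
from h import *
go(*(617.5*U+221*V),131,85.3)"
```

```text
clock: 23.92
eef_pos: [635.0, 171.9, 134.7]
tool_rot: [0.735, 0.678, 0.002, 0.0]
contact_force: [-3.9, 2.6, 10.5]
gripper_width: 21.9
clock: 24.17
eef_pos: [635.4, 172.8, 134.0]
tool_rot: [0.735, 0.678, 0.003, 0.0]
contact_force: [-4.9, 4.4, 15.7]
gripper_width: 21.8
tool d mm [-2.2 -2.   2.9] yaw 85.33 turn 0.03 F [-4.9  4.4 15.7] w 21.8 t 24.1667 eef [635.4 172.8 134. ]
```

Same signature as the first one; release, let the tongue drop, regrip and slide under.

```bash

python3 -m inch '[[0.4,[0,0,0],0],[0.4,[0,0,0],0],[0.4,[0,0,0],0],[0.4,[0,0,0],0]]'
python3 - <<'E'
from h import *
go(*(617.5*U+244*V),131,85.3)
cap('wrist','w13'); prof('w7',(148,170,205)); prof('w13',(148,170,205)); caps('w7',101);caps('w13',101)
for f in('w7','w13'):
    g=cv2.cvtColor(load(f)['img'],cv2.COLOR_RGB2GRAY); print(g[100:200:3,318].tolist())
E
```

```text
clock: 24.5
eef_pos: [634.0, 170.7, 129.6]
tool_rot: [0.736, 0.677, -0.0, 0.0]
contact_force: [-0.3, -0.3, 0.2]
gripper_width: 36.7
tool d mm [23.  -0.9 -1.4] yaw 85.27 turn -0.03 F [-0.3 -0.3  0.2] w 36.7 t 24.5 eef [634.  170.7 129.6]
148 [(261, -22), (273, 64), (363, -59), (366, 37), (375, 19)]
170 [(262, -21), (271, -47), (275, 50), (284, -51), (355, 56), (362, -68), (365, 43), (374, 22)]
205 [(263, -22), (274, 57), (278, -63), (363, 53), (372, 20), (373, 20)]
148 [(228, -33), (274, -52), (307, -32), (308, -32), (349, -27), (369, 52), (380, 23)]
170 [(265, -18), (274, -44), (278, 61), (284, -48), (356, 52), (365, -69), (377, 20)]
205 [(275, -58), (361, 67), (364, -64), (367, 45), (376, 19)]
w7 [(np.float64(293.6), np.float64(234.1), 897, [484.5, 245.0]), (np.float64(345.3), np.float64(234.5), 905, [510.6, 244.7]), (np.float64(283.7), np.float64(315.0), 258, [478.5, 200.9]), (np.float64(354.0), np.float64(315.6), 196, [515.9, 200.5])]
w13 [(np.float64(102.8), np.float64(195.3), 1065, [513.4, 266.5]), (np.float64(47.9), np.float64(196.2), 860, [486.5, 266.2]), (np.float64(294.0), np.float64(234.7), 904, [606.7, 246.5]), (np.float64(345.9), np.float64(235.1), 917, [632.8, 246.2]), (np.float64(113.8), np.float64(275.9), 945, [513.3, 224.9]), (np.float64(69.5), np.float64(277.9), 777, [490.2, 223.9]), (np.float64(284.4), np.float64(315.2), 280, [600.9, 202.8]), (np.float64(354.6), np.float64(316.3), 163, [638.1, 202.0])]
[205, 200, 200, 207, 208, 205, 197, 198, 201, 171, 158, 161, 156, 159, 161, 185, 230, 219, 145, 142, 145, 142, 144, 142, 136, 144, 139, 141, 132, 131, 139, 138, 142, 139]
[207, 208, 204, 205, 212, 207, 208, 201, 205, 203, 199, 156, 161, 161, 159, 159, 160, 213, 145, 149, 148, 148, 147, 146, 147, 148, 147, 147, 142, 133, 147, 145, 144, 145]
```

```bash

python3 -m inch '[[0,[0,0,-0.001],0],[0,[0,0,0],0],[0,[0,0,0],0],[0,[0,0,0],0],[0,[0.003,0,0],0],[0,[0.004,0,0],0],[0,[0.004,0,0],0],[0,[0.004,0,0],0],[0,[0.004,0,0],0],[0,[0,0,0],0]]'
python3 -m inch '[[0,[0.002,0,0.001],0],[0,[0.001,0,0.001],0],[0,[0,0,0.001],0],[0,[0,0,0.001],0],[0,[0,0,0],0]]'
python3 -c "
from h import *
go(*(617.5*U+244*V),131,85.3)"
python3 -m inch '[[0.4,[0,0,0],0],[0.4,[0,0,0],0],[0.4,[0,0,0],0],[0.4,[0,0,0],0],[0.4,[0,0,0],0]]'
python3 - <<'E'
from h import *
go(*(617.5*U+244*V),125,85.3)
cap('wrist','w14'); prof('w14',(180,205)); caps('w14',101)
E
```

```text
clock: 25.38
eef_pos: [635.5, 191.0, 130.5]
tool_rot: [0.735, 0.678, 0.0, -0.0]
contact_force: [1.2, 0.7, -1.5]
gripper_width: 21.8
clock: 25.8
eef_pos: [637.5, 191.9, 130.0]
tool_rot: [0.736, 0.677, 0.001, 0.002]
contact_force: [-3.8, -7.2, 14.4]
gripper_width: 21.7
tool d mm [ 1.6 -2.5 -1. ] yaw 85.24 turn -0.06 F [-3.8 -7.2 14.4] w 21.7 t 25.8 eef [637.5 191.9 130. ]
clock: 26.22
eef_pos: [635.5, 192.9, 126.2]
tool_rot: [0.736, 0.677, -0.0, -0.0]
contact_force: [0.5, -0.4, -0.3]
gripper_width: 37.3
tool d mm [ 0.7 -0.5  1.2] yaw 85.29 turn -0.01 F [ 0.5 -0.4 -0.3] w 37.3 t 26.2167 eef [635.5 192.9 126.2]
180 [(265, 18), (275, -28), (278, 25), (284, -31), (356, 38), (366, -33), (369, 47), (383, 40)]
205 [(266, -19), (275, -48), (362, 67), (365, -67), (377, 20), (378, 20)]
w14 [(np.float64(295.7), np.float64(238.5), 941, [607.5, 267.6]), (np.float64(348.2), np.float64(237.8), 949, [633.4, 267.9]), (np.float64(108.1), np.float64(240.1), 1193, [514.6, 267.0]), (np.float64(52.1), np.float64(241.9), 754, [486.7, 266.1]), (np.float64(288.2), np.float64(316.9), 273, [602.9, 225.6])]
```

```bash

python3 -m inch '[[0.4,[0,0,-0.02],0],[0.4,[0,0,-0.02],0],[0.3,[0,0,-0.015],0],[0,[-0.001,0,0],0],[0,[0,0,0],0],[0,[0,0,0],0],[0,[0,0,0],0],[0,[0,0,0.004],0],[0,[0,0,0.004],0],[0,[0,0,0],0]]'
python3 -m inch '[[0,[0,0,0.003],0],[0,[0,0,0.003],0],[0,[0,0,0.003],0],[0,[0,0,0.002],0],[0,[0,0,0],0]]'
python3 -c "
from h import *
go(*(617.5*U+243*V),166,85.4)"
```

```text
clock: 27.1
eef_pos: [634.9, 191.7, 171.7]
tool_rot: [0.736, 0.677, -0.001, -0.001]
contact_force: [0.5, 1.1, 0.2]
gripper_width: 0.5
clock: 27.52
eef_pos: [638.9, 188.0, 168.9]
tool_rot: [0.736, 0.677, 0.001, 0.004]
contact_force: [-7.4, -17.0, 29.3]
gripper_width: 0.3
tool d mm [ 4.3 -4.3  2.9] yaw 85.15 turn -0.25 F [ -7.4 -17.   29.3] w 0.3 t 27.5167 eef [638.9 188.  168.9]
```

```bash

python3 -m inch '[[0,[0,0,-0.01],0],[0,[0,0,-0.02],0],[0,[0,0,-0.03],0],[0.4,[0,0,-0.03],0],[0.4,[-0.01,0,-0.01],0],[0.4,[0,0,0],0],[0.4,[0,0,0],0]]'
python3 - <<'E'
from h import *
go(*(617.5*U+243*V),166,85.4)
cap('wrist','w15'); caps('w15',101);i=load('w15')['img'][:,:,::-1]
cv2.imwrite('pics/z15.png',cv2.resize(i[90:330,160:420],None,fx=2.4,fy=2.4,interpolation=cv2.INTER_CUBIC))
E
```

```text
clock: 28.1
eef_pos: [635.2, 181.4, 262.6]
tool_rot: [0.736, 0.677, 0.0, 0.0]
contact_force: [0.5, 0.9, -0.4]
gripper_width: 22.9
tool d mm [11.2 -1.2 96.6] yaw 85.23 turn -0.17 F [ 0.5  0.9 -0.4] w 22.9 t 28.1 eef [635.2 181.4 262.6]
w15 [(np.float64(160.8), np.float64(190.1), 328, [487.2, 266.1]), (np.float64(191.0), np.float64(190.0), 322, [512.7, 266.2]), (np.float64(303.7), np.float64(191.6), 292, [607.6, 264.5]), (np.float64(334.3), np.float64(191.0), 292, [633.3, 264.9]), (np.float64(197.8), np.float64(239.1), 144, [515.1, 223.7]), (np.float64(303.3), np.float64(241.2), 211, [606.7, 221.5]), (np.float64(336.3), np.float64(240.7), 198, [635.4, 221.8]), (np.float64(163.6), np.float64(241.9), 100, [485.0, 221.3])]
```

View pics/z15.png

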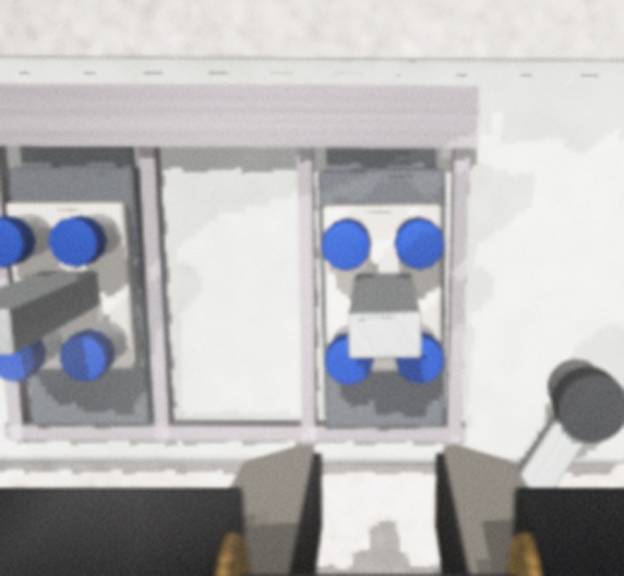

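```bash

python3 -m inch '[[0.4,[0.01,0,0.03],0],[0.4,[0,0,0.03],0],[0.4,[0,0,0.03],0],[0.4,[0,0,0.025],0],[0.4,[0,0,0.012],0],[0.4,[0,0,0.004],0],[0.4,[0,0,0],0]]'
python3 -m inch '[[0,[0,0,0],0],[0,[0,0,0],0],[0,[0,0,0],0],[0,[0,0,0],0],[0,[0,0,-0.001],0],[0,[0.002,0,0],0],[0,[0.002,0,0],0],[0,[0,0,0],0],[0,[0,0,0],0]]'
python3 -c "
from h import *
go(*(617.5*U+243*V),130,85.4)"
```

```text
clock: 28.73
eef_pos: [634.4, 191.6, 129.4]
tool_rot: [0.736, 0.677, -0.002, -0.001]
contact_force: [0.2, -0.3, 0.7]
gripper_width: 36.8
clock: 29.48
eef_pos: [637.0, 195.5, 134.0]
tool_rot: [0.736, 0.677, 0.001, 0.001]
contact_force: [1.3, -3.9, 5.3]
gripper_width: 22.0
tool d mm [-2.9 -1.8  4. ] yaw 85.25 turn -0.15 F [ 1.3 -3.9  5.3] w 22.0 t 29.4833 eef [637.  195.5 134. ]
```

```bash

python3 -m inch '[[0.4,[0,0,0],0],[0.4,[0,0,0],0],[0.4,[0,0,0],0],[0.4,[0,0,0],0],[0.4,[0,0,-0.02],0],[0.4,[0,0,-0.03],0],[0.4,[0,0,-0.03],0],[0.4,[-0.012,0,-0.03],0],[0.4,[0,0,-0.02],0],[0.4,[0,0,0],0]]'
cat >> h.py <<'E'
def lum(f,m0,V0=range(170,310,2),z=59):
    "grey along the bay's y at mixer x=m0, plane z"
    c=load(f);g=cv2.cvtColor(c['img'],cv2.COLOR_RGB2GRAY);P=[[*(m0*U+v*V),z] for v in V0]
    q=proj(c,P); print(f,m0,[(v,int(g[int(round(b)),int(round(a))])) for v,(a,b) in zip(V0,q) if 0<=b<480 and 0<=a<640])
E
python3 - <<'E'
from h import *
go(*(617.5*U+243*V),130,85.4)
cap('wrist','w16'); caps('w15',101);caps('w16',101)
for f in('w15','w16'):
    lum(f,499,range(176,190));lum(f,620,range(176,190));lum(f,499,range(284,304));lum(f,620,range(284,304))
E
```

```text
clock: 30.32
eef_pos: [637.3, 184.1, 269.4]
tool_rot: [0.736, 0.677, 0.004, 0.002]
contact_force: [0.5, 0.1, 1.3]
gripper_width: 37.2
tool d mm [  8.   -4.2 139.4] yaw 85.26 turn -0.14 F [0.5 0.1 1.3] w 37.2 t 30.3167 eef [637.3 184.1 269.4]
w15 [(np.float64(160.8), np.float64(190.1), 328, [487.2, 266.1]), (np.float64(191.0), np.float64(190.0), 322, [512.7, 266.2]), (np.float64(303.7), np.float64(191.6), 292, [607.6, 264.5]), (np.float64(334.3), np.float64(191.0), 292, [633.3, 264.9]), (np.float64(197.8), np.float64(239.1), 144, [515.1, 223.7]), (np.float64(303.3), np.float64(241.2), 211, [606.7, 221.5]), (np.float64(336.3), np.float64(240.7), 198, [635.4, 221.8]), (np.float64(163.6), np.float64(241.9), 100, [485.0, 221.3])]
w16 [(np.float64(299.4), np.float64(190.6), 285, [606.8, 267.8]), (np.float64(329.2), np.float64(190.3), 280, [632.5, 268.0]), (np.float64(160.4), np.float64(192.9), 317, [487.5, 266.3]), (np.float64(190.0), np.float64(193.0), 309, [512.8, 266.2]), (np.float64(298.7), np.float64(239.2), 200, [605.6, 224.9]), (np.float64(330.8), np.float64(239.2), 192, [634.1, 224
[... 1114 characters left out ...]
87, 146), (188, 146), (189, 145)]
w16 620 [(176, 231), (177, 207), (178, 193), (179, 197), (180, 201), (181, 202), (182, 202), (183, 198), (184, 179), (185, 139), (186, 110), (187, 104), (188, 122), (189, 138)]
w16 499 [(284, 129), (285, 128), (286, 128), (287, 127), (288, 127), (289, 124), (290, 115), (291, 117), (292, 100), (293, 89), (294, 87), (295, 88), (296, 91), (297, 91), (298, 98), (299, 174), (300, 186), (301, 187), (302, 186), (303, 183)]
w16 620 [(284, 134), (285, 135), (286, 131), (287, 134), (288, 139), (289, 144), (290, 145), (291, 140), (292, 129), (293, 104), (294, 96), (295, 96), (296, 101), (297, 128), (298, 174), (299, 187), (300, 193), (301, 192), (302, 192), (303, 193)]
```

```bash

python3 -m inch '[[0,[0.009,-0.0015,0.02],0],[0,[0,0,0.03],0],[0,[0,0,0.025],0],[0,[0,0,0.015],0],[0,[0,0,0.006],0],[0,[0,0,0],0],[0,[0,0,0],0]]'
python3 -c "
from h import *
go(*(618*U+245*V),166,85.4)"
python3 -m inch '[[0,[0,0,0.002],0],[0,[0,0,0.002],0],[0,[0,0,0.001],0],[0,[0,0,0],0]]'
python3 -c "
from h import *
go(*(618*U+245*V),166,85.4)"
```

```text
clock: 30.95
eef_pos: [634.3, 193.0, 166.3]
tool_rot: [0.736, 0.677, -0.0, 0.0]
contact_force: [-1.2, -1.3, 7.2]
gripper_width: 0.5
tool d mm [1.8 1.2 0.3] yaw 85.28 turn -0.12 F [-1.2 -1.3  7.2] w 0.5 t 30.95 eef [634.3 193.  166.3]
clock: 31.28
eef_pos: [636.0, 193.0, 166.5]
tool_rot: [0.736, 0.677, 0.002, 0.002]
contact_force: [-7.9, -3.6, 29.2]
gripper_width: 0.5
tool d mm [ 1.6 -0.5  0.5] yaw 85.28 turn -0.12 F [-7.9 -3.6 29.2] w 0.5 t 31.2833 eef [636.  193.  166.5]
```

```bash

python3 -m inch '[[0,[0,0,-0.02],0],[0.5,[0,0,-0.03],0],[1,[0,0,-0.028],0],[1,[-0.02,-0.003,0],0],[1,[-0.036,-0.0052,0],0],[1,[-0.036,-0.0052,0],0],[1,[-0.036,-0.0052,0],0],[1,[-0.036,-0.0052,0],0],[1,[-0.036,-0.0052,0],0],[1,[-0.036,-0.0052,0],0]]'
python3 -m inch '[[1,[-0.036,-0.0052,0],0],[1,[-0.036,-0.0052,0],0],[1,[-0.036,-0.0052,0],0],[1,[-0.036,-0.0052,0],0],[1,[-0.036,-0.0052,0],0],[1,[-0.036,-0.0052,0],0],[1,[-0.036,-0.0052,0],0],[1,[-0.036,-0.0052,0],0],[1,[-0.036,-0.0052,0],0],[1,[0,0,0],-4.2]]'
python3 -m inch '[[1,[0,0,0],-4.1],[1,[0,0,0],0],[1,[0,0,0],0]]'
python3 - <<'E'
from h import *
go(508,-362,230,93.6)
c=cap('wrist','w17'); print(proj(c,[[508,-362,110]]))
caps('w17',56);caps('w2',56)
R=Ro.from_quat(robot.get_state()['tool_rot']).as_matrix()
m=cv2.inRange(cv2.cvtColor(c['img'],cv2.COLOR_RGB2HSV),(108,130,60),(130,255,255));k,_,st,ce=cv2.connectedComponentsWithStats(m)
for (x,y),q in zip(ce[1:],st[1:]):
    if q[4]>60: print(x.round(1),y.round(1),q[4],onz(c,x,y,56).round(1))
E
```

```text
clock: 32.12
eef_pos: [579.4, -40.5, 237.7]
tool_rot: [0.735, 0.678, -0.001, -0.001]
contact_force: [0.2, 0.1, -0.8]
gripper_width: 55.9
clock: 32.95
eef_pos: [504.5, -363.7, 237.2]
tool_rot: [0.712, 0.702, -0.001, -0.001]
contact_force: [-0.1, -0.1, -0.6]
gripper_width: 92.9
clock: 33.2
eef_pos: [507.1, -357.9, 238.0]
tool_rot: [0.685, 0.728, 0.0, -0.001]
contact_force: [0.9, 0.3, 0.6]
gripper_width: 93.2
tool d mm [-4.1  0.7  8. ] yaw 93.45 turn -0.15 F [0.9 0.3 0.6] w 93.2 t 33.2 eef [ 507.1 -357.9  238. ]
[[318.12083823 243.86285226]]
w17 [(np.float64(305.8), np.float64(204.8), 256, [521.1, -298.9]), (np.float64(334.3), np.float64(204.4), 258, [546.7, -295.0]), (np.float64(304.4), np.float64(250.7), 160, [525.6, -341.8]), (np.float64(336.4), np.float64(250.7), 152, [555.1, -337.6])]
w2 [(np.float64(308.7), np.float64(199.4), 270, [408.2, -164.0]), (np.float64(337.7), np.float64(199.0), 270, [433.6, -160.3]), (np.float64(307.6), np.float64(246.3), 181, [412.6, -206.6]), (np.float64(339.8), np.float64(246.7), 161, [441.7, -203.1]), (np.float64(553.5), np.float64(253.0), 321, [636.9, -183.5]), (np.float64(579.2), np.float64(259.3), 291, [662.1, -186.2]), (np.float64(533.3), np.float64(291.6), 206, [628.6, -222.6]), (np.float64(403.0), np.float64(386.0), 226, [525.7, -338.1])]
305.8 204.8 256 [ 495.5 -339.7   56. ]
334.3 204.4 258 [ 521.3 -337.8   56. ]
304.4 250.7 160 [ 496.5 -382.8   56. ]
336.4 250.7 152 [ 526.3 -381.    56. ]
```

```bash

python3 -m inch '[[0.8,[-0.0014,0.0033,0.02],0],[0.7,[0,0,0.028],0],[0.6,[0,0,0.03],0],[0.6,[0,0,0.03],0],[0.6,[0,0,0.029],0],[0.6,[0,0,0.018],0],[0.6,[0,0,0.004],0],[0.6,[0,0,0],0]]'
python3 -m inch '[[0,[0,0,0],0],[0,[0,0,0],0],[0,[0,0,0],0],[0,[0,0,0],0],[0,[0,0,0],0],[0,[0,0,0],0],[0,[0,0,0],0]]'
python3 -c "
from h import *
go(*(557*U+221*V),142,85.3)"
```

```text
clock: 33.92
eef_pos: [509.9, -358.1, 78.7]
tool_rot: [0.685, 0.729, -0.0, -0.002]
contact_force: [-0.1, 0.2, 0.5]
gripper_width: 55.9
clock: 34.5
eef_pos: [511.0, -360.0, 81.3]
tool_rot: [0.685, 0.729, -0.0, 0.0]
contact_force: [-1.6, -0.2, 2.9]
gripper_width: 22.0
tool d mm [530.7  95.2 -61. ] yaw 93.57 turn 8.27 F [-1.6 -0.2  2.9] w 22.0 t 34.5 eef [ 511.  -360.    81.3]
```

```bash

python3 -m inch '[[0,[0,0,-0.01],0],[0,[0,0,-0.025],0],[0,[0,0,-0.03],0],[0,[0,0,-0.03],4.1],[0,[0,0,-0.03],4.2],[0,[0,0,-0.03],0],[0,[0,0,-0.01],0],[0,[0.02,0.0007,0],0],[0,[0.034,0.0011,0],0],[0,[0.034,0.0011,0],0]]'
python3 -m inch '[[0,[0.034,0.0011,0],0],[0,[0.034,0.0011,0],0],[0,[0.034,0.0011,0],0],[0,[0.034,0.0011,0],0],[0,[0.034,0.0011,0],0],[0,[0.034,0.0011,0],0],[0,[0.034,0.0011,0],0],[0,[0.034,0.0011,0],0],[0,[0.034,0.0011,0],0],[0,[0.034,0.0011,0],0]]'
python3 -m inch '[[0,[0.034,0.0011,0],0],[0,[0.034,0.0011,0],0],[0,[0.02,0.0011,0],0],[0,[0.01,0,0],0],[0,[0,0,0],0],[0,[0,0,0],0]]'
python3 -c "
from h import *
go(*(557*U+221*V),144,85.3)"
```

```text
clock: 35.33
eef_pos: [520.4, -271.8, 244.6]
tool_rot: [0.736, 0.677, -0.0, -0.001]
contact_force: [1.3, -1.0, -3.0]
gripper_width: 21.8
clock: 36.17
eef_pos: [559.3, 67.4, 244.5]
tool_rot: [0.735, 0.678, -0.001, -0.001]
contact_force: [0.8, -0.8, -2.8]
gripper_width: 21.5
clock: 36.67
eef_pos: [570.9, 162.7, 244.8]
tool_rot: [0.735, 0.678, -0.001, -0.0]
contact_force: [0.2, -1.0, -2.6]
gripper_width: 21.7
tool d mm [ 13.1   1.1 100.8] yaw 85.34 turn 0.04 F [ 0.2 -1.  -2.6] w 21.7 t 36.6667 eef [570.9 162.7 244.8]
```

```bash

python3 -m inch '[[0,[0.007,0.0011,0.02],0],[0,[0.006,0,0.03],0],[0,[0,0,0.03],0],[0,[0,0,0.015],0],[0,[0,0,0.006],0],[0,[0,0,0],0],[0,[0,0,0],0]]'
python3 - <<'E'
from h import *
go(*(557*U+221*V),142,85.3)
cap('wrist','w18'); prof('w18',(150,170,205)); caps('w18',125)
E
```

```text
clock: 37.25
eef_pos: [574.1, 174.9, 145.6]
tool_rot: [0.736, 0.677, 0.0, 0.0]
contact_force: [-0.4, 0.2, -2.5]
gripper_width: 22.1
tool d mm [ 0.6 -1.2  3.6] yaw 85.2 turn -0.1 F [-0.4  0.2 -2.5] w 22.1 t 37.25 eef [574.1 174.9 145.6]
150 [(260, -30), (264, 77), (274, -47), (277, 63), (360, -59), (363, 38), (372, -76), (376, 33)]
170 [(256, -60), (261, -28), (265, 72), (274, -47), (277, 67), (281, -55), (353, 62), (359, -59), (372, -86), (380, 62), (402, -23), (407, 26)]
205 [(221, -59), (241, 28), (257, -26), (266, 75), (275, -65), (360, 67), (371, -81), (379, 62), (384, -43), (411, 40), (424, -31), (425, -31)]
w18 [(np.float64(406.0), np.float64(186.8), 840, [599.8, 270.4]), (np.float64(454.1), np.float64(186.2), 879, [622.2, 270.5]), (np.float64(182.6), np.float64(190.8), 853, [495.6, 268.9]), (np.float64(230.2), np.float64(191.0), 780, [517.8, 268.7]), (np.float64(291.7), np.float64(242.7), 943, [546.0, 243.7]), (np.float64(342.7), np.float64(242.7), 945, [570.7, 243.6]), (np.float64(402.3), np.float64(261.2), 814, [599.9, 234.2]), (np.float64(235.3), np.float64(265.5), 737, [518.2, 232.3]), (np.float64(445.9), np.float64(271.1), 164, [621.7, 229.0]), (np.float64(188.8), np.float64(277.4), 90, [494.8, 226.3])]
```

```bash

python3 -m inch '[[0,[0,0,0.004],0],[0,[0,0,0.003],0],[0,[0,0,0.003],0],[0,[0,0,0.002],0],[0,[0,0,0.001],0],[0,[0,0,0.001],0],[0,[0,0,0],0]]'
python3 -m inch '[[0.4,[0,0,-0.001],0],[0.4,[0,0,0],0],[0.4,[0,0,0],0],[0.4,[0,0,0],0]]'
python3 - <<'E'
from h import *
go(*(557*U+244*V),131,85.3)
cap('wrist','w19'); prof('w19',(150,170,205)); caps('w19',101)
E
```

```text
clock: 37.88
eef_pos: [575.1, 178.0, 134.7]
tool_rot: [0.735, 0.678, 0.003, 0.0]
contact_force: [-5.7, 5.6, 15.8]
gripper_width: 22.0
clock: 38.22
eef_pos: [573.5, 175.8, 131.6]
tool_rot: [0.736, 0.677, -0.0, 0.0]
contact_force: [-0.2, -0.3, 0.9]
gripper_width: 36.9
tool d mm [22.7 -0.6  0.6] yaw 85.27 turn -0.03 F [-0.2 -0.3  0.9] w 36.9 t 38.2167 eef [573.5 175.8 131.6]
150 [(258, -32), (262, 77), (272, -53), (276, 59), (288, -27), (326, -27), (338, 18), (363, -68), (377, -78), (380, 34)]
170 [(253, -42), (259, -29), (263, 74), (275, 63), (285, -49), (356, 48), (363, -65), (366, 44), (376, -83), (380, 29), (385, 59), (390, -19), (395, 18)]
205 [(242, 47), (255, -36), (260, -23), (264, 74), (273, -46), (276, 60), (279, -55), (364, 57), (375, -90), (384, 61), (389, -38), (401, -46), (425, 67)]
w19 [(np.float64(413.5), np.float64(191.3), 977, [605.3, 268.1]), (np.float64(464.8), np.float64(190.9), 1040, [630.6, 268.3]), (np.float64(175.0), np.float64(195.4), 1018, [487.3, 266.4]), (np.float64(225.2), np.float64(195.5), 903, [512.2, 266.2]), (np.float64(294.6), np.float64(233.1), 895, [546.2, 247.1]), (np.float64(346.0), np.float64(233.4), 901, [572.3, 246.9]), (np.float64(409.0), np.float64(270.4), 946, [605.4, 227.1]), (np.float64(230.9), np.float64(274.5), 850, [512.7, 225.1]), (np.float64(451.4), np.float64(280.8), 120, [627.9, 221.3]), (np.float64(285.4), np.float64(313.0), 310, [540.6, 203.3]), (np.float64(354.3), np.float64(314.7), 166, [577.5, 202.3])]
```

```bash

python3 -m inch '[[0,[0,0,-0.001],0],[0,[0,0,0],0],[0,[0,0,0],0],[0,[0,0,0],0],[0,[0.004,0,0],0],[0,[0.004,0,0],0],[0,[0.004,0,0],0],[0,[0.004,0,0],0],[0,[0.004,0,0],0],[0,[0,0,0],0]]'
python3 -m inch '[[0,[0.002,0,0],0],[0,[0.002,0,0],0],[0,[0,0,0],0],[0,[0,0,0],0]]'
python3 -c "
from h import *
go(*(557*U+244*V),131,85.3)"
python3 -m inch '[[0.4,[0,0,0],0],[0.4,[0,0,0],0],[0.4,[0,0,0],0],[0.4,[0,0,0],0],[0.4,[0,0,-0.02],0],[0.4,[0,0,-0.03],0],[0.4,[0,0,-0.03],0],[0.4,[-0.012,0,-0.03],0],[0.4,[0,0,-0.02],0],[0.4,[0,0,0],0]]'
python3 - <<'E'
from h import *
go(*(557*U+245*V),166,85.4)
cap('wrist','w20'); caps('w20',101)
lum('w20',559,range(176,192));lum('w20',559,range(284,304))
E
```

```text
clock: 39.1
eef_pos: [575.0, 197.0, 132.5]
tool_rot: [0.735, 0.678, 0.0, -0.0]
contact_force: [0.5, 0.7, -1.2]
gripper_width: 21.9
clock: 39.43
eef_pos: [575.4, 200.1, 132.5]
tool_rot: [0.736, 0.677, -0.0, -0.0]
contact_force: [0.1, 0.6, -2.0]
gripper_width: 21.6
tool d mm [-1.6 -0.5  1.5] yaw 85.29 turn -0.01 F [ 0.1  0.6 -2. ] w 21.6 t 39.4333 eef [575.4 200.1 132.5]
clock: 40.27
eef_pos: [577.0, 188.0, 269.5]
tool_rot: [0.736, 0.677, 0.004, 0.002]
contact_force: [-0.3, -0.1, 1.3]
gripper_width: 37.0
tool d mm [ 11.   -4.1 103.5] yaw 85.24 turn -0.16 F [-0.3 -0.1  1.3] w 37.0 t 40.2667 eef [577.  188.  269.5]
w20 [(np.float64(297.5), np.float64(189.8), 282, [544.9, 267.7]), (np.float64(327.4), np.float64(190.0), 285, [570.6, 267.4]), (np.float64(368.2), np.float64(189.2), 292, [605.7, 268.0]), (np.float64(398.0), np.float64(189.0), 298, [631.4, 268.0]), (np.float64(229.2), np.float64(191.8), 271, [486.2, 266.3]), (np.float64(259.5), np.float64(191.9), 271, [512.2, 266.0]), (np.float64(367.0), np.float64(236.3), 291, [605.9, 226.4]), (np.float64(296.2), np.float64(238.6), 205, [543.1, 224.6]), (np.float64(328.2), np.float64(238.5), 212, [571.4, 224.6]), (np.float64(261.7), np.float64(238.9), 271, [512.4, 224.5]), (np.float64(396.2), np.float64(239.7), 146, [632.1, 223.1]), (np.float64(230.9), np.float64(243.2), 91, [485.0, 220.7])]
w20 559 [(176, 229), (177, 223), (178, 208), (179, 208), (180, 207), (181, 212), (182, 210), (183, 209), (184, 200), (185, 156), (186, 118), (187, 120), (188, 138), (189, 142), (190, 141), (191, 122)]
w20 559 [(284, 137), (285, 135), (286, 136), (287, 137), (288, 136), (289, 136), (290, 136), (291, 130), (292, 110), (293, 96), (294, 94), (295, 97), (296, 96), (297, 114), (298, 164), (299, 196), (300, 203), (301, 203), (302, 205), (303, 203)]
```

```bash

python3 -m inch '[[0,[0.009,-0.001,0.02],0],[0,[0,0,0.03],0],[0,[0,0,0.025],0],[0,[0,0,0.015],0],[0,[0,0,0.004],0],[0,[0,0,0],0],[0,[0,0,0],0]]'
python3 -m inch '[[0,[0,0,0.002],0],[0,[0,0,0.002],0],[0,[0,0,0],0]]'
python3 -c "
from h import *
go(*(557*U+245*V),166,85.4)"
```

```text
clock: 40.9
eef_pos: [573.5, 196.9, 167.3]
tool_rot: [0.736, 0.677, -0.001, -0.001]
contact_force: [-1.3, 1.2, 0.2]
gripper_width: 1.2
clock: 41.15
eef_pos: [574.9, 196.9, 166.5]
tool_rot: [0.736, 0.677, 0.001, 0.001]
contact_force: [-3.7, -2.1, 11.5]
gripper_width: 0.3
tool d mm [ 2.6 -0.2  0.5] yaw 85.28 turn -0.12 F [-3.7 -2.1 11.5] w 0.3 t 41.15 eef [574.9 196.9 166.5]
```

```bash

python3 -m inch '[[0,[0,0,-0.02],0],[0.5,[0,0,-0.03],0],[1,[0,0,-0.028],0],[1,[-0.02,0.001,0],0],[1,[-0.036,0.0019,0],0],[1,[-0.036,0.0019,0],0],[1,[-0.036,0.0019,0],0],[1,[-0.036,0.0019,0],0],[1,[-0.036,0.0019,0],0],[1,[-0.036,0.0019,0],0]]'
python3 -m inch '[[1,[-0.034,0.0019,0],0],[1,[0,0,0],6],[1,[0,0,0],6],[1,[0,0,0],6],[1,[0,0,0],6],[1,[0,0,0],5.9],[1,[0,0,0.015],0],[1,[0,0,0.015],0],[1,[0,0,0],0],[1,[0,0,0],0]]'
python3 - <<'E'
from h import *
go(567.3,-74.2,110,55.4)
c=cap('wrist','w21');print(proj(c,[[567.3,-74.2,117]]))
g=cv2.cvtColor(c['img'],cv2.COLOR_RGB2GRAY)
for f in('w1','w21'):
    g=cv2.cvtColor(load(f)['img'],cv2.COLOR_RGB2GRAY);m=(g<45).astype(np.uint8);m[285:]=0
    k,_,st,ce=cv2.connectedComponentsWithStats(m);print(f,[(q[:5].tolist(),z.round(1)) for q,z in zip(st[1:],ce[1:]) if q[4]>150])
E
```

```text
clock: 41.98
eef_pos: [566.5, -40.7, 242.2]
tool_rot: [0.736, 0.677, -0.0, -0.0]
contact_force: [0.7, 0.1, -0.1]
gripper_width: 55.8
clock: 42.82
eef_pos: [565.3, -73.0, 211.4]
tool_rot: [0.885, 0.465, -0.001, -0.001]
contact_force: [-0.5, 0.4, 0.4]
gripper_width: 92.7
tool d mm [  0.3   2.6 101.4] yaw 55.38 turn -0.02 F [-0.5  0.4  0.4] w 92.7 t 42.8167 eef [565.3 -73.  211.4]
[[321.43449589 249.26804354]]
w1 [([291, 238, 40, 12, 181], array([313.6, 241.7]))]
w21 [([72, 16, 52, 40, 204], array([99. , 36.6])), ([0, 70, 16, 20, 183], array([ 5.5, 81.3]))]
```

```bash
python3 - <<'E'
from h import *
i=load('w21')['img'][:,:,::-1]
cv2.imwrite('pics/z21.png',i)
E
```

```text
(no output)
```

View pics/z21.png

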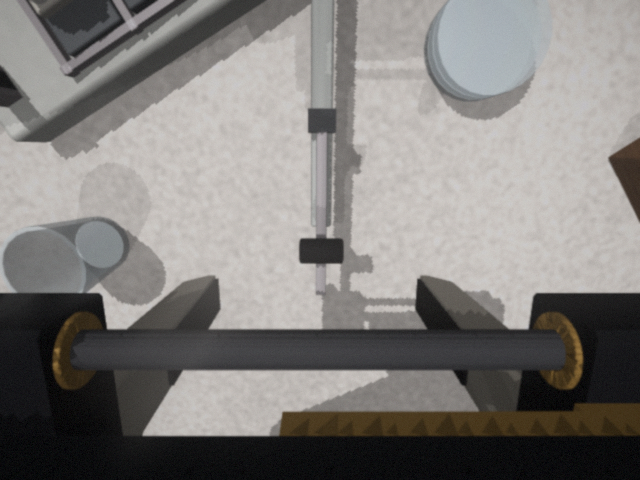

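```bash

python3 -m inch '[[1,[0,0.0022,0.02],0],[0.9,[0,0,0.03],0],[0.7,[0,0,0.03],0],[0.6,[0,0,0.016],0],[0.6,[0,0,0.005],0],[0.5,[0,0,0],0]]'
python3 -m inch '[[0,[0,0,0],0],[0,[0,0,0],0],[0,[0,0,0],0],[0,[0,0,0],0],[0,[0,0,0],0],[0,[0,0,0],0],[0,[0,0,0],0]]'
python3 -c "
from h import *
go(719.3,141.3,110,-4.7)"
python3 -m inch '[[0,[0.0039,0,-0.0086],0],[0,[0.0048,0,-0.0081],0],[0,[0.0055,0,-0.0077],0],[0,[0.0063,0,-0.0071],0],[0,[0.0035,0,-0.0033],0],[0,[0,0,0],0],[0,[0,0,0],0]]'
python3 -c "
from h import *
go(719.3,141.3,110,-4.7)"
```

```text
clock: 43.37
eef_pos: [567.5, -74.4, 111.0]
tool_rot: [0.885, 0.465, -0.001, -0.001]
contact_force: [-0.3, 0.4, 0.3]
gripper_width: 64.1
clock: 43.95
eef_pos: [567.5, -73.9, 112.7]
tool_rot: [0.885, 0.465, -0.0, -0.001]
contact_force: [-6.7, 3.0, 9.2]
gripper_width: 30.0
tool d mm [263.3   2.6   2.7] yaw 55.38 turn 60.08 F [-6.7  3.   9.2] w 30.0 t 43.95 eef [567.5 -73.9 112.7]
clock: 44.53
eef_pos: [581.6, -53.7, 147.3]
tool_rot: [0.885, 0.465, -0.0, -0.0]
contact_force: [-7.1, 2.3, 0.4]
gripper_width: 29.7
tool d mm [238.8   2.8  37.2] yaw 55.43 turn 60.13 F [-7.1  2.3  0.4] w 29.7 t 44.5333 eef [581.6 -53.7 147.3]
```

```bash

python3 -m inch '[[0,[0.0003,-0.0125,0],3],[0,[0.0003,-0.0125,0],3],[0,[0.0003,-0.0125,0],3],[0,[0.0003,-0.0125,0],3],[0,[0.0003,-0.0125,0],3],[0,[0.0003,-0.0125,0],3],[0,[0.0003,-0.0125,0],3],[0,[0.0003,-0.0125,0],3],[0,[0.0003,-0.0125,0],3],[0,[0,0,0],0]]'
python3 -c "
from h import *
go(719.3,141.3,110,-4.7)"
python3 -m inch '[[0,[0.0003,-0.0125,0],3],[0,[0.0003,-0.0125,0],3],[0,[0.0003,-0.0125,0],3],[0,[0.0003,-0.0125,0],3],[0,[0.0003,-0.0125,0],3],[0,[0.0003,-0.0125,0],3],[0,[0.0003,-0.0125,0],3],[0,[0.0003,-0.0125,0],3],[0,[0,0,0],0]]'
python3 -c "
from h import *
go(719.3,141.3,110,-4.7)"
```

```text
clock: 45.37
eef_pos: [507.5, 30.1, 147.4]
tool_rot: [0.97, 0.244, 0.001, -0.0]
contact_force: [3.4, 1.0, -6.3]
gripper_width: 30.1
tool d mm [239.1   2.5  37.9] yaw 28.29 turn 32.99 F [ 3.4  1.  -6.3] w 30.1 t 45.3667 eef [507.5  30.1 147.4]
clock: 46.12
eef_pos: [480.5, 124.9, 147.2]
tool_rot: [0.999, 0.038, 0.002, -0.0]
contact_force: [4.9, -0.6, -8.6]
gripper_width: 29.9
tool d mm [239.2   1.7  38.1] yaw 4.32 turn 9.02 F [ 4.9 -0.6 -8.6] w 29.9 t 46.1167 eef [480.5 124.9 147.2]
```

```bash

python3 -m inch '[[0,[0.0003,-0.0125,0],3],[0,[0.0003,-0.0125,0],3],[0,[0.0003,-0.0120,0],2.9],[0,[0,0,0],0],[0,[0,0,0],0]]'
python3 -c "
from h import *
go(479.7,161.1,147.2,-4.65)"
```

```text
clock: 46.53
eef_pos: [480.8, 160.6, 147.2]
tool_rot: [0.999, -0.039, 0.002, 0.0]
contact_force: [5.3, -1.0, -7.9]
gripper_width: 29.6
tool d mm [-1.1 -0.4 -0. ] yaw -4.42 turn 0.23 F [ 5.3 -1.  -7.9] w 29.6 t 46.5333 eef [480.8 160.6 147.2]
```

```bash

python3 -m inch '[[0,[0,-0.001,0],0.25],[0,[0,0,0],0],[0,[-0.0035,0,0.0033],0],[0,[-0.0063,0,0.0071],0],[0,[-0.0055,0,0.0077],0],[0,[0,0,0],0]]'
python3 -c "
from h import *
go(455.6,163,112.1,-4.65)"
python3 -m inch '[[0,[-0.0048,0,0.0081],0],[0,[-0.0035,0,0.0076],0],[0,[0,0,0],0]]'
python3 -c "
from h import *
go(455.6,163,112.1,-4.65)"
```

```text
clock: 47.03
eef_pos: [463.6, 162.5, 127.6]
tool_rot: [0.999, -0.041, 0.0, 0.0]
contact_force: [4.4, -1.5, -1.2]
gripper_width: 29.1
tool d mm [-8.   0.2 15.5] yaw -4.73 turn -0.08 F [ 4.4 -1.5 -1.2] w 29.1 t 47.0333 eef [463.6 162.5 127.6]
clock: 47.28
eef_pos: [455.9, 163.4, 113.3]
tool_rot: [0.999, -0.041, 0.001, -0.0]
contact_force: [2.5, -2.2, 2.6]
gripper_width: 29.6
tool d mm [-0.3  0.5  1.2] yaw -4.75 turn -0.1 F [ 2.5 -2.2  2.6] w 29.6 t 47.2833 eef [455.9 163.4 113.3]
```

```bash

python3 -m inch '[[0.5,[0,0,0],0],[0.6,[0,0,0],0],[0.6,[0,0,0],0],[0.6,[0,0,0],0],[0.7,[0,0,-0.02],0],[1,[0,0,-0.03],0],[1,[-0.004,0,-0.03],0],[1,[0,0.005,-0.007],0],[1,[0,0,0],0],[1,[0,0,0],0]]'
python3 - <<'E'
from h import *
go(451.9,157.9,198.6,-4.58)
c=cap('wrist','w22')
a=load('w1')['img'];b=c['img']
A=cv2.cvtColor(a,cv2.COLOR_RGB2GRAY);B=cv2.cvtColor(b,cv2.COLOR_RGB2GRAY)
for f,g in(('w1',A),('w22',B)):
    m=(g<60).astype(np.uint8);m[288:]=0;m[:,:270]=0;m[:,350:]=0
    k,_,st,ce=cv2.connectedComponentsWithStats(m);print(f,[(q[:5].tolist(),z.round(1)) for q,z in zip(st[1:],ce[1:]) if q[4]>100])
for n,T in(('catch+lever',A[225:300,280:340]),('axle',A[90:135,285:335])):
    r=cv2.matchTemplate(B,T,cv2.TM_CCOEFF_NORMED);_,s,_,p=cv2.minMaxLoc(r);print(n,s,p)
E
```

```text
clock: 48.12
eef_pos: [451.0, 158.5, 199.3]
tool_rot: [0.999, -0.042, 0.0, -0.0]
contact_force: [1.2, -0.2, -1.0]
gripper_width: 90.2
tool d mm [0.9 0.6 0.7] yaw -4.79 turn -0.21 F [ 1.2 -0.2 -1. ] w 90.2 t 48.1167 eef [451.  158.5 199.3]
w1 [([286, 237, 45, 29, 1122], array([308.5, 250. ]))]
w22 [([270, 18, 28, 4, 102], array([284. ,  19.6])), ([288, 236, 44, 28, 1089], array([309.6, 248.8]))]
catch+lever 0.9980142116546631 (281, 224)
axle 0.824033260345459 (276, 226)
```

```bash

python3 -m inch '[[1,[0,0,-0.03],0],[1,[0,0,-0.03],0],[1,[0,0.035,0],0],[1,[0,0.035,0],0],[1,[0,0.035,0],0],[1,[0,0.035,0],0],[1,[0,0.035,0],0],[1,[0,0.035,0],0],[1,[0,0.035,0],0],[1,[0,0.035,0],0]]'
python3 -m inch '[[1,[0,0.035,0],0],[1,[0,0.035,0],0],[1,[0,0.035,0],0],[1,[0,0.035,0],0],[1,[0,0.035,0],0],[1,[0,0.035,0],0],[1,[0,0.03,0],0],[1,[0,0,0],0],[1,[0,0,0],0]]'
python3 - <<'E'
from h import *
go(0,0,0)
for n in('top','scene'): cap(n,n+'9')
s=lambda f:cv2.cvtColor(load(f)['img'],cv2.COLOR_RGB2GRAY)
for n,R in(('top',dict(beaker=(277,268,307,298),dishes=(298,123,336,163),tipbox=(168,303,216,357),bottle=(443,163,478,195),flask=(430,272,475,308),gatecatch=(225,238,262,274),knob=(243,145,268,170))),('scene',dict(beaker=(363,228,400,270),dishes=(218,300,268,348),tipbox=(463,266,525,330),bottle=(175,170,210,220),flask=(268,128,305,170),gate=(285,275,415,375)))):
    A,B=s(n+'0'),s(n+'9')
    for k,(a,b,c,d) in R.items():
        r=cv2.matchTemplate(B[max(b-10,0):d+10,max(a-10,0):c+10],A[b:d,a:c],cv2.TM_CCOEFF_NORMED);_,v,_,p=cv2.minMaxLoc(r);print(n,k,round(v,3),'shift',(p[0]-10,p[1]-10))
# carriers seen from above
caps('top9',101)
E
```

```text
clock: 49.0
eef_pos: [426.5, -121.7, 257.5]
tool_rot: [0.999, -0.042, -0.002, -0.001]
contact_force: [1.1, 0.2, -0.0]
gripper_width: 93.0
clock: 49.75
eef_pos: [406.6, -360.1, 256.8]
tool_rot: [0.999, -0.043, -0.002, -0.002]
contact_force: [0.2, 0.6, -0.1]
gripper_width: 93.1
tool d mm [-435.1 -323.   259.3] yaw -4.92 turn None F [ 0.2  0.6 -0.1] w 93.1 t 49.75 eef [ 406.6 -360.1  256.8]
top beaker 0.959 shift (0, 0)
top dishes 0.967 shift (0, 0)
top tipbox 0.989 shift (0, 0)
top bottle 0.998 shift (0, 0)
top flask 0.361 shift (-10, -10)
top gatecatch 0.982 shift (0, 0)
top knob 0.998 shift (0, 0)
scene beaker 0.97 shift (0, 0)
scene dishes 0.878 shift (0, 0)
scene tipbox 0.982 shift (0, 0)
scene bottle 0.999 shift (0, 0)
scene flask 0.456 shift (0, 0)
scene gate 0.598 shift (0, 0)
top9 []
```

```bash

python3 -m inch '[[1,[0.02,-0.035,0],0],[1,[0.02,-0.035,0],0],[1,[0.02,-0.035,0],0],[1,[0.02,-0.035,0],0],[1,[0.01,-0.035,0],0],[1,[0,-0.035,0],0],[1,[0,-0.035,0],0],[1,[0,-0.035,0],0],[1,[0,0,0],0],[1,[0,0,0],0]]'
python3 - <<'E'
from h import *
go(0,0,0)
for n in('top','scene'): cap(n,n+'8')
s=lambda f:cv2.cvtColor(load(f)['img'],cv2.COLOR_RGB2GRAY)
for n,(a,b,c,d) in(('top',(430,272,475,308)),('scene',(268,128,305,170))):
    A,B=s(n+'0'),s(n+'8');r=cv2.matchTemplate(B[b-10:d+10,a-10:c+10],A[b:d,a:c],cv2.TM_CCOEFF_NORMED);_,v,_,p=cv2.minMaxLoc(r);print(n,'flask',round(v,3),(p[0]-10,p[1]-10))
for f in('top9','scene9'):
    c=load(f);m=cv2.inRange(cv2.cvtColor(c['img'],cv2.COLOR_RGB2HSV),(108,130,60),(130,255,255));k,_,st,ce=cv2.connectedComponentsWithStats(m)
    P=[(onz(c,x,y,101)[:2]@np.c_[U,V]).round(1).tolist() for (x,y),q in zip(ce[1:],st[1:]) if q[4]>3]
    print(f,[p for p in P if 450<p[0]<680 and 170<p[1]<310])
E
```

```text
clock: 50.68
eef_pos: [520.5, -85.0, 259.5]
tool_rot: [0.999, -0.039, -0.0, -0.0]
contact_force: [-0.1, 0.2, 1.0]
gripper_width: 92.8
tool d mm [-525.5  -44.1  259.6] yaw -4.46 turn None F [-0.1  0.2  1. ] w 92.8 t 50.6833 eef [520.5 -85.  259.5]
top flask 0.757 (0, 0)
scene flask 0.531 (2, -1)
top9 [[631.0, 269.0], [632.5, 223.0], [604.4, 264.7], [605.0, 222.4], [568.4, 268.3], [570.2, 222.6], [542.9, 264.6], [542.6, 222.7], [511.7, 265.4], [511.0, 221.0], [483.7, 263.2], [484.0, 220.3]]
scene9 [[486.8, 219.8], [512.7, 224.7], [543.0, 219.5], [487.0, 267.2], [571.1, 225.9], [512.1, 266.3], [606.4, 220.5], [544.4, 268.6], [633.5, 226.5], [571.4, 267.7], [607.0, 269.0], [633.2, 268.3]]
```

```bash
python3 -c "
from workcell import job
print(job.job_done())"
```

```text
the job is handed in; nothing more can be done
None
```

I opened the gate, seated all three carriers flat in bays 1, 2 and 3, shut the gate and let the latch drop into its catch. The job was handed in at about 51 s with the gripper open and clear.

**How the carriers went in:** the tool cannot tilt. I laid each carrier's rear end on the sill so the tongue dropped to the floor at about 0.1 rad instead of the suggested 0.35 rad. Then I regripped it, slid the tongue under the keeper and let it fall.

**Mended on the way:**
- **Bay 1:** the first lowering touched a rib, so I lifted the carrier and moved it 3 mm across.
- **Bay 3:** the carrier first stayed on the sill and the press check read 2.4 mm high. I pushed it home and pressed again.

**Last checks:**
- **Carriers:** pressing each handle top met contact at the same height, tip at 155.5 mm against 155 mm expected for flat.
- **Final cap positions:** the caps place all three in their bays. The carriers in bays 2 and 3 sit 1–2 mm further toward the keeper than the one in bay 1.
- **Latch and catch:** these match the starting close-up (0.998) within about 1 px. A wider gate comparison scored only 0.6, because the carriers now change the background.
- **Other objects:** the beaker, dishes, tip box and bottle show no shift.
- **Flask (least certain):** its matches were weaker. The top view showed no shift (0.76), while the scene view scored 0.53 with a 2 px shift. I put that down to shadow and the arm, which never went near it.

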